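# Transfer a filter carrier to the next bench rail

### The job

Slide the blue filter carrier along its rail to the open slot beside the yellow end stop, lift it out over the stop, let it down into the slot of the next rail and slide it along that rail until it meets the red spring plunger of the far stop. Press it against the plunger with about 10 N for one second, never with more than 20 N, then let go and leave it hanging there. Work gently, without banging or forcing the carrier on the rails, and leave the things lying on the table alone.

Things in the scene. Friction and masses are not known exactly. Their poses are not given: they have to be found in the camera images.
- carrier: Blue saddle 48 x 30 x 12 mm (x, y, z) riding on a rail, y along the rail, z up. Origin: middle of its underside, which bears on the flange. Framed amber filter hangs on its +x side (60 mm wide, x 24 to 30, down to z -73 mm), brass counterweight on its -x side (to x -38). Loose, 0.2 to 0.33 kg. Legs 36 mm apart inside end at z -14 mm in lips turned inward, 20 mm apart, top faces at z -9 mm.
- handle (a point): Grip point on the carrier's white handle, 46 mm above the carrier's origin. The handle is an upright block, 24 mm along x, 14 mm along y, from z 12 to 61 mm of the carrier: grip from above across the 14 mm, fingers one behind the other along the rail. Fingertips kept above z 22 mm of the carrier pass over the yellow end stops.
- rail_a: Fixed black rail along its y, 260 mm long, base 70 mm wide; origin under the base's centre, on the table. Flange on top 30 mm wide, 6 mm thick, top at z 150 mm, 8 mm web below. The carrier starts on it at y -90 to +20 mm, with 3 mm play sideways and up; lips under the flange keep it from being lifted off. At the +y end (y 115 to 130) a yellow end stop, 18 mm higher than the flange top.
- slot_a (a point): Middle of rail_a's slot, at flange top height (y 96 mm of rail_a). The slot reaches 19 mm each way along the rail, to the end stop on one side; the flange is only 12 mm wide here, so a carrier centred here within 4 mm (4 mm = touching the stop) lifts straight out; lift its origin 40 mm to clear the stop. Beyond the slot the flange widens to full over 15 mm (taper).
- rail_b: Next rail, fixed, its near end 35 to 75 mm past rail_a's +y end, up to 20 mm aside, turned up to 0.12 rad. Like rail_a but flange top at z 130 mm and turned end for end: yellow end stop at its -y end (y -130 to -115, 18 mm above the flange), slot y -115 to -77, taper to y -62 mm, full flange from there to y +130. The carrier goes in at the slot and slides to +y. Origin under the base's centre.
- slot_b (a point): Middle of rail_b's slot, at flange top height (y -96 mm of rail_b). A carrier with its origin above this point and its y along the rail comes down over the rail, with 4 mm play each way, until its underside bears on the flange at this height.
- stop_b: Far stop: aluminium block 44 x 20 x 24 mm fixed on rail_b, at y 70 to 110 mm of rail_b, top 16 mm above the flange. Origin: its centre in plan, at flange top height; y along the rail. From its -y face (y -10 mm) a brass screw with a red spring plunger (8 mm thick, 6 N per mm, 4 mm travel) sticks out, 6 mm above the flange. The tip is 5 to 15 mm off the face, differs each time and is not measured: feel for it.
- pointer: Bystander: steel pointer pen, 140 mm long, 13 mm thick, lying on the table on the robot's side of rail_a. Origin: middle of its underside.
- case: Bystander: closed white case 65 x 150 x 24 mm on the table beyond rail_b. Origin: middle of its underside.
- lens: Bystander: round black lens cell, 60 mm across, 16 mm high, on the table beyond rail_a. Origin: middle of its underside.
Things that resemble listed ones, but are neither listed nor needed, are in the scene too. What is meant by the carrier is not turquoise, and is the smaller of those in its own colour.

How it is judged (in metres and radians):
On the way, in this order (a step that is already met when the one before it is completed fails the run):
1. the carrier is lifted out of rail_a, clear above its end stop (bearing face at least 33 mm above rail_a's flange) (z of carrier in the frame of rail_a above 0.183 m and contact force between carrier and rail_a below 0.1 N), for 0.1 s.
2. the carrier hangs on rail_b, slid out of the slot under the full-width flange (centre past y = -45 mm of rail_b), bearing on it, square to it (z of carrier in the frame of rail_b between 0.127 and 0.1335 m and x of carrier in the frame of rail_b between -0.005 and 0.005 m and angle between the y axis of carrier and the y axis of rail_b, either way round below 0.12 rad and y of carrier in the frame of rail_b above -0.045 m), for 0.2 s.
3. the carrier is pressed against the far stop's plunger with 5 to 18 N for half a second (z of carrier in the frame of rail_b between 0.127 and 0.1335 m and x of carrier in the frame of rail_b between -0.005 and 0.005 m and angle between the y axis of carrier and the y axis of rail_b, either way round below 0.12 rad and contact force between carrier and stop_b between 5 and 18 N), for 0.5 s.
At the end, for the whole second after the job is handed in: The carrier hangs on rail_b at the far stop, released and at rest: bearing face at rail_b's flange height (127 to 133.5 mm), within 5 mm of the rail's middle, within 0.12 rad of its direction, and its centre 26 to 44 mm before the stop's centre (z of carrier in the frame of rail_b between 0.127 and 0.1335 m and x of carrier in the frame of rail_b between -0.005 and 0.005 m and angle between the y axis of carrier and the y axis of rail_b, either way round below 0.12 rad and y of carrier in the frame of stop_b between -0.044 and -0.026 m and linear speed of carrier below 0.01 m/s and angular speed of carrier below 0.1 rad/s); the robot touches nothing.
It fails at once if the carrier presses on the far stop with more than 20 N (contact force between carrier and stop_b above 20 N).
It fails at once if the carrier is banged or forced on rail_a with more than 60 N (contact force between carrier and rail_a above 60 N).
It fails at once if the carrier is banged or forced on rail_b with more than 60 N (contact force between carrier and rail_b above 60 N).
It fails at once if the pointer, the case or the lens is moved by more than 15 mm (distance of any of pointer, case, lens from where it was at the start of the episode above 0.015 m).
It also fails if it takes over 58 s, if anything falls off the work surface, if the arm or the gripper's body presses on something with over 40 N, if the wrist force passes 120 N, or if a joint passes its speed limit or range.

### The arm

A 6-joint arm with a two-finger parallel gripper is mounted at the origin on the work surface. World frame = base frame: x ahead of the robot, y to its left, z up, the work surface at z = 0. Lengths are in m, angles in degrees, forces in N, time in s.
With the tool pointing down it reaches from about 0.375 to 0.9 m from the base axis. Payload 3.1 kg.
Tool frame: the origin (TCP) lies at the very end of the fingers, on their centre line; the grasp point (between the pads) lies 19 mm behind it; x points along the fingers, z is the direction in which the jaws open and shut, and the axes are right-handed (so a half turn about x gives the same grasp; the last joint's range is limited). The gripper opens to 87 mm and grips with 3 to 60 N. Pads are 19 mm wide; open, the fingers measure 117 mm over their backs; the gripper's body (75 mm by 190 mm) begins 51 mm behind the grasp point.
Start: joints at [-73.367, 30.224, 82.088, -0, 67.689, -10.227], TCP at [0.282, -0.558, 0.223] pointing down, gripper open.
Joint ranges: [-176.69, 176.69], [-43.24, 126.21], [12.49, 139.97], [-82, 262], [0, 151.66], [-163.58, 163.58]. Speed limits (degrees/s): [159.86, 159.86, 180, 180, 180, 180].

### API

Orientations are given as a 3x3 rotation matrix whose columns are the frame's x, y, z axes.
In Python, from rig import bot gives the robot as it stands.
- The arm moves only by the tool send_rows, never from a script. Its arguments are lists of equal length, an entry for each row: "fingers": the opening, from 0 (shut) to 1 (fully open); "dp": the shift along the world's x, y, z in mm, a list of three; "turn": the turn, a rotation vector about the world's x, y, z in rad, a list of three. In form: {"fingers": [fingers, ...], "dp": [[tx, ty, tz], ...], "turn": [[rx, ry, rz], ...]}. A call has 1 to 10 rows; each row is the pose to reach, as a shift and turn from the pose measured when the call began; what a row does not reach only later rows make up. A row lasts 1/12 s, in which the tool goes at most 41.7 mm and 7.16 degrees, less where a joint would pass 70% of its speed; a pose out of reach is approached as far as the arm can. A call with a gripper value outside its range is refused whole. The fingers move at their own pace and stop on an object; the grip force is fixed at half the most. Time passes only in rows, so rows that repeat a pose let the fingers close. It gives the time, the measured TCP pose, the force and the opening at its end, in the units of the state.
- bot.read_state(): the state, without advancing time (a new reading comes with each control period).
- bot.capture(name): name is "scene" or "top" or "wrist"; returns a dict with "img" (420x560x3 uint8, blue, green, red), "z_map" (420x560 float32, m along the optical axis (not along the pixel's ray), 0 where there is no reading), "mtx" (3x3 intrinsics, pixels), "k1" (the pictures are not rectified: a ray, as slopes to the right and down, at radius r is drawn at 1 + k1 r^2 times it, then the intrinsics apply), "origin" and "orientation" of the camera in the world; the wrist camera has in their place "hand_eye" (4x4, takes a point from camera to tool coordinates, whose origin is the TCP and whose axes are the tool frame's). Camera axes: x right, y up, looking along -z (the intrinsics and any distortion apply to the point x, -y, -z); pixel columns grow to the right and rows downward; lengths in m; the calibration is good to about 2 mm. A picture is of the moment at which its call begins: read the wrist's pose just before it.
- bot.hand_in(): hands the job in, once; it reports no verdict.
The state is a dict: "time_s": time; "joint_positions": joint angles; "qvel": joint speeds; "tau": joint torques, N m; "position": TCP position; "tcp_rot": TCP orientation; "force": force on the tool from outside, world axes, zero at the start; "moment": the same for the moment, N m; "opening": opening from 0.0 (shut) to 1.0 (fully open).
Only numpy, scipy, OpenCV 4.12 (cv2) and the standard library are available. Lean on these libraries where they do the work, as an engineer would, in place of code of your own. Each camera call takes 0.05 s, during which the arm holds its last target.

## Working session

There is one attempt and no reset: what is moved stays moved. The work goes in short steps, Python scripts to look and compute and a tool call to move; the robot and the scene stay as the last step left them, time stands still between calls to the robot, and variables do not carry over. Pictures are saved under pics/ and viewed, and the job is handed in when it is done.

Besides the shell and the picture viewer there is one more tool, called by a JSON object that holds its "fn" and its "kwargs". send_rows: Moves the arm, as the interface text tells. Its arguments: {"type":"object","properties":{"fingers":{"type":"array","items":{"type":"number"}},"dp":{"type":"array","items":{"type":"array","items":{"type":"number"}}},"turn":{"type":"array","items":{"type":"array","items":{"type":"number"}}}},"required":["fingers","dp","turn"]}

```bash
ls; mkdir -p pics; python3 - <<'E'
from rig import bot
import cv2,pickle
s=bot.read_state();print(s)
for n in("scene","top","wrist"):
    c=bot.capture(n);cv2.imwrite(f"pics/{n}0.png",c["img"]);pickle.dump(c,open(f"{n}0.pkl","wb"))
    print(n,{k:v for k,v in c.items() if k not in("img","z_map")})
E
```

```text
pics
{'time_s': 0.0, 'joint_positions': array([-7.33668409e+01,  3.02787785e+01,  8.21538605e+01, -1.39920953e-03,
        6.76866471e+01, -1.02271081e+01]), 'qvel': array([ 0.05031521, -0.02990215, -0.01160096, -0.03517504,  0.00331472,
       -0.0840655 ]), 'tau': array([-1.13148275e-05, -4.40040350e+01, -1.76594067e+01,  6.32911082e-02,
        5.81861415e-02, -1.63769496e-04]), 'position': array([ 0.28220435, -0.5568801 ,  0.22158763]), 'tcp_rot': array([[-6.17585758e-04,  8.92106972e-01,  4.51823826e-01],
       [ 1.98835284e-03,  4.51824114e-01, -8.92104824e-01],
       [-9.99997833e-01,  3.47433954e-04, -2.05286357e-03]]), 'force': array([-0.3358009 , -0.06129966,  0.01205229]), 'moment': array([0.00233651, 0.01876108, 0.03463912]), 'opening': 0.9999718201564975}
scene {'mtx': array([[390.4275094 ,   0.        , 277.17291776],
       [  0.        , 390.4275094 , 206.86422139],
       [  0.        ,   0.        ,   1.        ]]), 'k1': -0.017378740900328926, 'origin': array([ 1.28544235, -0.32816216,  0.66242707]), 'orientation': array([[ 0.31436111, -0.51610826,  0.79674924],

[... 397 characters left out ...]
00522e-01, -1.63054249e-01],
       [-9.99502516e-01, -5.83506659e-04,  3.15337778e-02],
       [ 3.10160984e-02,  1.63153513e-01,  9.86113043e-01]])}
wrist {'mtx': array([[290.87530369,   0.        , 276.26618914],
       [  0.        , 290.87530369, 212.66802326],
       [  0.        ,   0.        ,   1.        ]]), 'k1': 0.00341819905764906, 'hand_eye': array([[ 1.58569851e-04,  2.71654649e-01, -9.62394787e-01,
        -1.62617668e-01],
       [-6.46155465e-04,  9.62394626e-01,  2.71654497e-01,
         7.26898555e-02],
       [ 9.99999779e-01,  5.78780438e-04,  3.28137909e-04,
        -1.38919687e-04],
       [ 0.00000000e+00,  0.00000000e+00,  0.00000000e+00,
         1.00000000e+00]])}
```

View pics/top0.png

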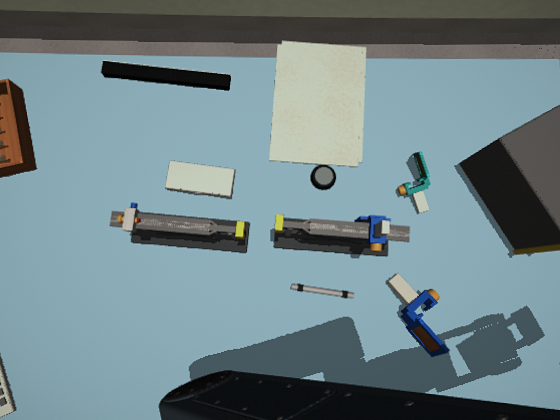

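View pics/scene0.png

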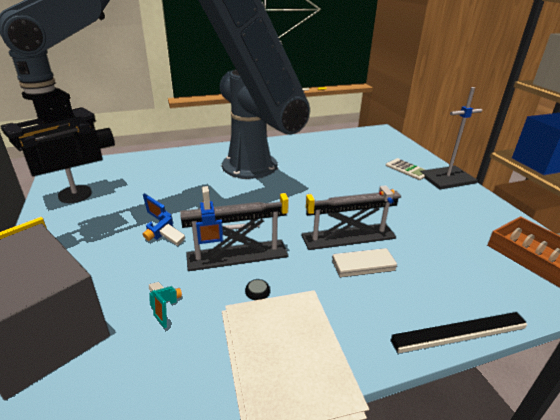

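View pics/wrist0.png

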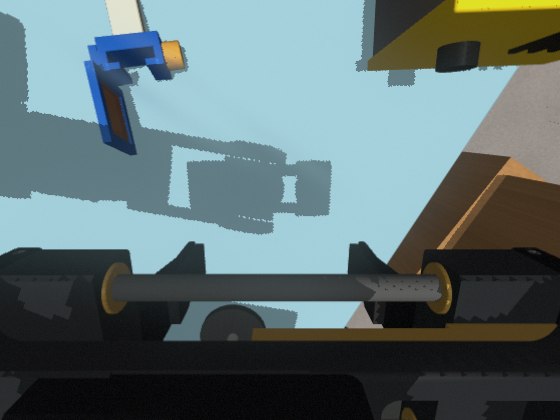

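```bash
cat > h.py <<'E'
import numpy as np,cv2,pickle
def cloud(c,R=None,t=None):
    z=c["z_map"].astype(float);h,w=z.shape
    u,v=np.meshgrid(np.arange(w),np.arange(h))
    pts=np.stack([u.ravel(),v.ravel()],1).astype(float)[:,None]
    n=cv2.undistortPoints(pts,c["mtx"],np.array([c["k1"],0,0,0,0]))[:,0]
    zz=z.ravel()
    P=np.stack([n[:,0]*zz,-n[:,1]*zz,-zz],1)
    if R is None:R,t=c["orientation"],c["origin"]
    W=P@R.T+t; W[zz==0]=np.nan
    return W.reshape(h,w,3)
def ray(c,uv,zpl,R=None,t=None):
    if R is None:R,t=c["orientation"],c["origin"]
    n=cv2.undistortPoints(np.array(uv,float).reshape(-1,1,2),c["mtx"],np.array([c["k1"],0,0,0,0]))[:,0]
    d=np.c_[n[:,0],-n[:,1],-np.ones(len(n))]@R.T
    return t+d*((zpl-t[2])/d[:,2])[:,None]
def wristRT(c,s):
    H=c["hand_eye"];R=s["tcp_rot"]
    return R@H[:3,:3],R@H[:3,3]+s["position"]
E
python3 - <<'E'
from h import *
for n in("top","scene"):
    c=pickle.load(open(n+"0.pkl","rb"));W=cloud(c);hsv=cv2.cvtColor(c["img"],cv2.COLOR_BGR2HSV)
    masks={"yellow":cv2.inRange(hsv,(22,130,90),(35,255,255)),"blue":cv2.inRange(hsv,(105,150,50),(125,255,255)),
    "orange":cv2.inRange(hsv,(8,130,80),(21,255,255))}
    for k,m in masks.items():
        N,l,st,ce=cv2.connectedComponentsWithStats(m)
        for i in range(1,N):
            if st[i,4]>25:
                p=W[l==i];print(n,k,st[i],np.nanmin(p,0).round(4),np.nanmedian(p,0).round(4),np.nanmax(p,0).round(4))
    # table z
    print("table",np.nanmedian(W[300:330,60:150] if n=="top" else W[180:190,330:370],axis=(0,1)))
c=pickle.load(open("top0.pkl","rb"));W=cloud(c)
for lo,hi,us in((.14,.16,(270,420)),(.12,.14,(100,255))):
    m=(W[...,2]>lo)&(W[...,2]<hi);m[:,:us[0]]=0;m[:,us[1]:]=0;m[:205]=0;m[255:]=0
    for u in range(us[0],us[1],8):
        r=np.where(m[:,u])[0]
        if len(r):
            p=W[r,u];print(u,r[0],r[-1],p.mean(0).round(4),p[0,:2].round(4),p[-1,:2].round(4))
im=c["img"][195:260,100:420];cv2.imwrite("pics/t0.png",cv2.resize(im,(800,162),interpolation=3))
c=pickle.load(open("scene0.pkl","rb"))
im=c["img"][170:280,130:410];cv2.imwrite("pics/s0.png",cv2.resize(im,(800,314),interpolation=3))
E
```

```text
top yellow [275 215   9  16 120] [ 0.4962 -0.0572  0.0094] [ 0.5092 -0.0454  0.168 ] [ 0.5425 -0.0378  0.1712]
top yellow [235 222  10  16 133] [0.4858 0.0219 0.0412] [0.4997 0.0292 0.1479] [0.514  0.0485 0.1508]
top blue [131 203   6   5  27] [0.5448 0.233  0.1292] [0.549  0.2375 0.1344] [0.5532 0.2431 0.1378]
top blue [360 217   9   3  26] [ 0.5207 -0.2196  0.1169] [ 0.5227 -0.2144  0.1364] [ 0.5248 -0.2056  0.1443]
top blue [370 216  20  28 267] [ 0.4714 -0.2898  0.0087] [ 0.4956 -0.2268  0.1619] [ 0.524  -0.2164  0.2085]
top blue [401 290  48  63 803] [ 0.2494 -0.4019 -0.0005] [ 0.3246 -0.3435  0.0468] [ 0.3794 -0.3132  0.0931]
top orange [   0   79   23   89 1192] [ 6.481e-01  5.088e-01 -2.000e-04] [0.7411 0.569  0.0063] [0.8525 0.6027 0.0538]
top orange [398 185   9  10  54] [ 0.5968 -0.34    0.0095] [ 0.6053 -0.3299  0.0242] [ 0.6177 -0.3225  0.0288]
top orange [118 215   5   8  34] [0.5153 0.2547 0.1363] [0.521  0.2581 0.1422] [0.528  0.2629 0.1466]
top orange [371 243  11   8  78] [ 0.4581 -0.28    0.0082] [ 0.464  -0.2287  0.157 ] [ 0.4804 -0.2201  0.1612]
top orange [428 2
[... 3609 characters left out ...]
 [0.5316 0.1938] [0.5028 0.1939]
164 215 230 [0.5152 0.1783 0.13  ] [0.5297 0.1785] [0.5004 0.1776]
172 216 231 [0.5132 0.1629 0.1296] [0.5279 0.1633] [0.4989 0.1631]
180 217 231 [0.5122 0.1473 0.1301] [0.5258 0.1476] [0.498  0.1461]
188 217 232 [0.5112 0.1319 0.1298] [0.5264 0.1329] [0.4962 0.131 ]
196 218 233 [0.5091 0.1162 0.1302] [0.5237 0.1164] [0.4946 0.1162]
204 219 234 [0.5071 0.1007 0.1302] [0.5221 0.1013] [0.4932 0.1015]
212 221 232 [0.5071 0.0851 0.1305] [0.5183 0.0858] [0.4962 0.0848]
220 225 230 [0.5051 0.0696 0.13  ] [0.5101 0.0698] [0.5    0.0693]
228 226 231 [0.503  0.0539 0.1306] [0.508 0.054] [0.4982 0.0539]
244 224 230 [0.5058 0.0227 0.1312] [0.5106 0.0221] [0.501  0.0232]
```

View pics/t0.png

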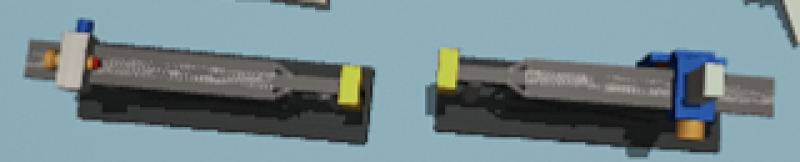

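View pics/s0.png

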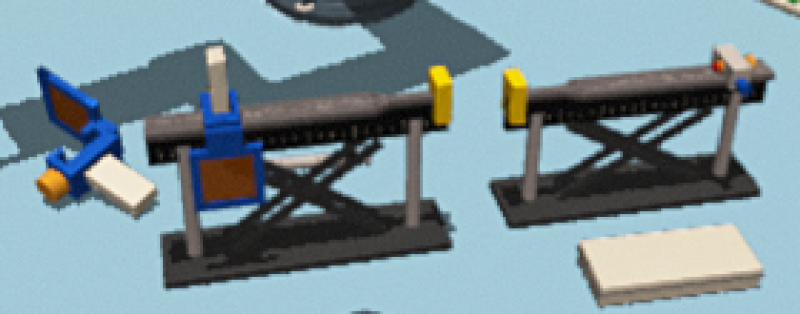

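```bash
python3 - <<'E'
from h import *
ct=pickle.load(open("top0.pkl","rb"));cs=pickle.load(open("scene0.pkl","rb"))
for nm,zt,ylo,yhi,full in(("a",.15,-.32,-.03,(-.19,-.11)),("b",.13,.015,.3,(.11,.22))):
  for n,c in(("top",ct),("scene",cs)):
    W=cloud(c)
    X,Y,Z=W[...,0],W[...,1],W[...,2]
    m=(abs(Z-zt)<.0035)&(Y>ylo)&(Y<yhi)&(abs(X-.51)<.045)
    p=W[m]
    f=p[(p[:,1]>full[0])&(p[:,1]<full[1])]
    # edges per y-bin
    ys=np.arange(full[0],full[1],.006);mid=[];wd=[]
    for y in ys:
        b=f[(f[:,1]>=y)&(f[:,1]<y+.006)]
        if len(b)>3: mid.append((y+.003,(b[:,0].min()+b[:,0].max())/2));wd.append(np.ptp(b[:,0]))
    mid=np.array(mid);k=np.polyfit(mid[:,1]*0+mid[:,0],mid[:,1],1)
    print(nm,n,"x=%.4f*y+%.4f"%tuple(k),"width",np.mean(wd),"z",f[:,2].mean(),"ang",np.arctan(k[0]),"yrange",p[:,1].min(),p[:,1].max())
    hsv=cv2.cvtColor(c["img"],cv2.COLOR_BGR2HSV);ym=cv2.inRange(hsv,(22,130,90),(35,255,255))>0
    q=W[ym&(abs(Z-zt-.018)<.003)&(Y>ylo-.02)&(Y<yhi)]
    print("  stop top",len(q),q.min(0),q.max(0))
    # handle & stop_b tops
    if nm=="a":
        q=W[(Z>.18)&(Y<-.15)&(Y>-.3)&(abs(X-.5)<.05)];print("  handle",len(q),q.min(0),np.median(q,0),q.max(0))
        t=q[q[:,2]>.208];print("  top",len(t),t.min(0) if len(t) else 0,t.max(0) if len(t) else 0)
        q=W[(abs(Z-.162)<.002)&(Y<-.15)&(Y>-.3)&(abs(X-.5)<.035)];print("  saddle",len(q),q.min(0),q.max(0))
    else:
        q=W[(abs(Z-.146)<.003)&(Y>.21)&(Y<.28)&(abs(X-.525)<.035)];print("  stopb",len(q),q.min(0),q.mean(0),q.max(0))
E
```

```text
a top x=0.0836*y+0.5152 width 0.02915485441855642 z 0.15018754440144502 ang 0.08343611740116702 yrange -0.29724094496666653 -0.03604791040503402
  stop top 106 [ 0.49676799 -0.05102739  0.16535065] [ 0.52380635 -0.03783366  0.1709677 ]
  handle 172 [ 0.48386199 -0.2388719   0.18023869] [ 0.49483786 -0.22873348  0.21020667] [ 0.50772627 -0.22438121  0.21452105]
  top 107 [ 0.48400478 -0.2388719   0.20850764] [ 0.50772627 -0.22482025  0.21452105]
  saddle 206 [ 0.46531751 -0.24797627  0.16020904] [ 0.52062236 -0.21710582  0.16399843]
a scene x=0.0883*y+0.5166 width 0.03102077595918435 z 0.15088707897642992 ang 0.08804782418622706 yrange -0.2953382630684338 -0.03767179178375468
  stop top 45 [ 0.49695232 -0.05152457  0.16502519] [ 0.52646253 -0.0369141   0.17075633]
  handle 108 [ 0.48430987 -0.23965984  0.18007392] [ 0.50671841 -0.23251734  0.20160757] [ 0.51165057 -0.22459314  0.21427716]
  top 40 [ 0.48430987 -0.23897754  0.20897414] [ 0.51165057 -0.22459314  0.21427716]
  saddle 88 [ 0.47031539 -0.24816992  0.16034104] [ 0.52198435 -0.2157503   0.1639956 ]
b top x=0.0971*y+0.4979 width 0.029310699964646105 z 0.13006266286045023 ang 0.09674957628847644 yrange 0.022594770383205204 0.28361307341801567
  stop top 112 [0.48625212 0.02314783 0.14503482] [0.51350113 0.03856581 0.15077586]
  stopb 257 [0.49881937 0.22766953 0.14303703] [0.52099055 0.24139269 0.14580924] [0.54298569 0.26349198 0.14892495]
b scene x=0.1000*y+0.4990 width 0.0299054796970052 z 0.13113722568513086 ang 0.09969502662966723 yrange 0.0225105290388386 0.2811930899078647
  stop top 34 [0.489491   0.0224711  0.14536309] [0.51725699 0.03667358 0.15064858]
  stopb 76 [0.49831314 0.23027486 0.14325324] [0.523708   0.24226613 0.1469551 ] [0.54509065 0.26135779 0.14892611]
```

{"fn": "send_rows", "kwargs": {"fingers": [1,1,1,1,1,1,1,1,1,1], "dp": [[10,15,25],[30,45,50],[54,80,58],[80,120,58],[106,160,58],[132,200,58],[158,240,58],[184,280,58],[204,308,58],[214,325,58]], "turn": [[0,0,-0.05],[0,0,-0.1],[0,0,-0.17],[0,0,-0.24],[0,0,-0.31],[0,0,-0.38],[0,0,-0.45],[0,0,-0.51],[0,0,-0.54],[0,0,-0.555]]}}

```text
time_s: 0.98
position: [0.4945, -0.2339, 0.2797]
tcp_rot: [[0.0, 0.996, -0.088], [0.002, -0.088, -0.996], [-1.0, 0.0, -0.002]]
force: [-0.0, -1.1, -0.2]
opening: 0.999
```

{"fn": "send_rows", "kwargs": {"fingers": [0.7,0.7,0.7], "dp": [[0,0,0],[0,0,0],[0,0,0]], "turn": [[0,0,0],[0,0,0],[0,0,0]]}}

```text
time_s: 1.23
position: [0.4944, -0.2338, 0.2795]
tcp_rot: [[-0.0, 0.996, -0.086], [0.001, -0.086, -0.996], [-1.0, -0.001, -0.001]]
force: [0.7, -0.1, -0.6]
opening: 0.853
```

```bash
cat > look.py <<'E'
import sys
from rig import bot
from h import *
tag=sys.argv[1]
s=bot.read_state()
print("t",s["time_s"],"p",s["position"].round(4),"z",s["tcp_rot"][:,2].round(4),"x",s["tcp_rot"][:,0].round(4),"F",s["force"].round(2),"op",round(s["opening"],3),"q",s["joint_positions"].round(1))
for n in sys.argv[2:]:
    s=bot.read_state();c=bot.capture(n);c["s"]=s
    cv2.imwrite(f"pics/{n}{tag}.png",c["img"]);pickle.dump(c,open(f"{n}{tag}.pkl","wb"))
E
python3 look.py 1 wrist
```

```text
t 1.2333 p [ 0.4944 -0.2338  0.2795] z [-0.0863 -0.9963 -0.0012] x [-4.0e-04  1.2e-03 -1.0e+00] F [ 0.69 -0.1  -0.61] op 0.853 q [-37.   20.5  89.3   0.   70.3  57.9]
```

View pics/wrist1.png

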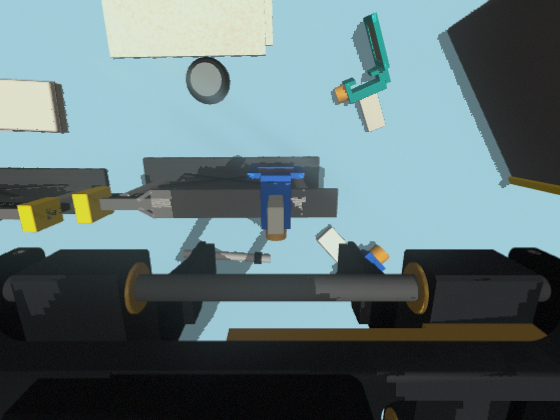

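```bash
python3 - <<'E'
from h import *
c=pickle.load(open("wrist1.pkl","rb"));R,t=wristRT(c,c["s"]);W=cloud(c,R,t);Z=W[...,2]
for nm,m in(("handle top",(abs(Z-.211)<.003)),("saddle",abs(Z-.162)<.002)):
    m=m&(abs(W[...,1]+.23)<.05)&(abs(W[...,0]-.5)<.05)
    p=W[m].astype(np.float32);print(nm,len(p),p.min(0),p.max(0),np.median(p,0),cv2.minAreaRect(p[:,:2]*1000))
    vu=np.argwhere(m);print(vu.min(0),vu.max(0))
m=(abs(Z-.15)<.003)&(W[...,1]>-.19)&(W[...,1]<-.12)&(abs(W[...,0]-.5)<.03);p=W[m].astype(np.float32);print(p.mean(0),cv2.minAreaRect(p[:,:2]*1000))
m=(abs(Z-.168)<.003)&(abs(W[...,1]+.045)<.03)&(abs(W[...,0]-.51)<.03);p=W[m].astype(np.float32);print(p.mean(0),cv2.minAreaRect(p[:,:2]*1000))
E
```

```text
handle top 459 [ 0.48375386 -0.24105111  0.20835981] [ 0.507539   -0.22662763  0.21399833] [ 0.49622703 -0.23372361  0.21129341] ((495.6830749511719, -233.50755310058594), (13.389660835266113, 23.127328872680664), 85.23187255859375)
[206 267] [233 283]
saddle 852 [ 0.45823643 -0.24981128  0.16014001] [ 0.5202031  -0.21700427  0.16396682] [ 0.5042858  -0.23596042  0.16228902] ((488.7022399902344, -233.08482360839844), (29.501567840576172, 60.892459869384766), 85.03448486328125)
[182 261] [240 290]
[ 0.5020247  -0.1550062   0.15035972] ((501.681396484375, -154.96189880371094), (72.51697540283203, 30.246112823486328), 85.44454956054688)
[ 0.5110849  -0.04655246  0.16804108] ((510.78826904296875, -45.65444564819336), (16.664644241333008, 29.577808380126953), 85.5616455078125)
```

{"fn": "send_rows", "kwargs": {"fingers": [0.7,0.7,0.7,0.7,0.7,0.7,0.7,0.7], "dp": [[1,0,-15],[1,0,-35],[1,0,-55],[1,0,-75],[1,0,-90],[1,0,-98],[1,0,-102],[1,0,-102]], "turn": [[0,0,0],[0,0,0],[0,0,0],[0,0,0],[0,0,0],[0,0,0],[0,0,0],[0,0,0]]}}

```text
time_s: 1.95
position: [0.4944, -0.2356, 0.1769]
tcp_rot: [[-0.001, 0.996, -0.09], [0.002, -0.09, -0.996], [-1.0, -0.002, -0.002]]
force: [-0.4, -0.7, -0.1]
opening: 0.701
```

```bash
python3 look.py 2 wrist
```

```text
t 1.95 p [ 0.4944 -0.2356  0.1769] z [-0.0899 -0.996  -0.0018] x [-0.0014  0.002  -1.    ] F [-0.35 -0.72 -0.07] op 0.701 q [-37.2  27.8  95.9   0.1  56.5  57.9]
```

View pics/wrist2.png

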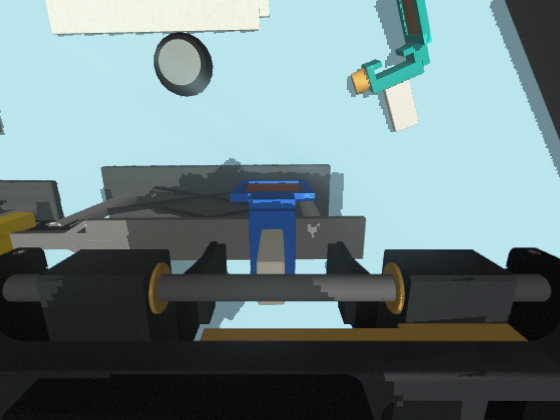

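{"fn": "send_rows", "kwargs": {"fingers": [0.4,0.3,0.3,0.3,0.3,0.25,0.25,0.2,0.2,0.1], "dp": [[0.5,1,0],[0.5,1,0],[1,1.5,0],[1,1.5,0],[1,1.5,0],[1,1.5,0],[1,1.5,0],[1,1.5,0],[1,1.5,0],[1,1.5,0]], "turn": [[0,0,0.004],[0,0,0.004],[0,0,0.004],[0,0,0.004],[0,0,0.004],[0,0,0.004],[0,0,0.004],[0,0,0.004],[0,0,0.004],[0,0,0.004]]}}

```text
time_s: 2.83
position: [0.4959, -0.2341, 0.1777]
tcp_rot: [[-0.0, 0.996, -0.085], [0.001, -0.085, -0.996], [-1.0, -0.0, -0.001]]
force: [0.1, 0.8, 0.8]
opening: 0.186
```

{"fn": "send_rows", "kwargs": {"fingers": [0,0,0,0,0], "dp": [[0,0,0],[0,0,0],[0,0,0],[0,0,0],[0,0,0]], "turn": [[0,0,0],[0,0,0],[0,0,0],[0,0,0],[0,0,0]]}}

```text
time_s: 3.25
position: [0.4959, -0.2338, 0.1776]
tcp_rot: [[-0.0, 0.996, -0.085], [0.002, -0.085, -0.996], [-1.0, -0.001, -0.002]]
force: [0.3, 1.0, -0.3]
opening: 0.159
```

```bash
python3 look.py 3 wrist
```

```text
t 3.25 p [ 0.4959 -0.2338  0.1776] z [-0.0855 -0.9963 -0.0017] x [-4.0e-04  1.8e-03 -1.0e+00] F [ 0.31  1.   -0.25] op 0.159 q [-37.   27.8  95.8   0.1  56.5  57.9]
```

View pics/wrist3.png

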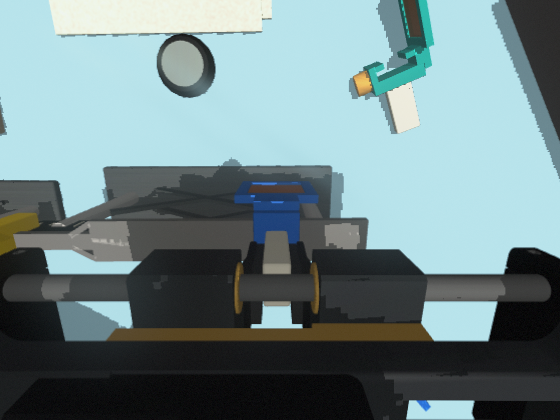

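{"fn": "send_rows", "kwargs": {"fingers": [0,0,0,0,0,0,0,0,0,0], "dp": [[0,0,1],[0.4,5,1],[1.1,13,1],[1.9,23,1],[2.8,33,1],[3.6,43,1],[4.5,53,1],[5.3,63,1],[5.9,70,1],[6.1,73,1]], "turn": [[0,0,0],[0,0,0],[0,0,0],[0,0,0],[0,0,0],[0,0,0],[0,0,0],[0,0,0],[0,0,0],[0,0,0]]}}

```text
time_s: 4.13
position: [0.5019, -0.1592, 0.1785]
tcp_rot: [[-0.001, 0.996, -0.084], [0.002, -0.084, -0.996], [-1.0, -0.001, -0.002]]
force: [-0.5, 0.2, -2.7]
opening: 0.157
```

{"fn": "send_rows", "kwargs": {"fingers": [0,0,0,0,0,0,0,0,0,0], "dp": [[0.3,4,0],[0.9,11,0],[1.7,20,0],[2.6,30,0],[3.4,40,0],[4.3,50,0],[5.1,60,0],[6,70,0],[6.6,77,0],[6.8,80,0]], "turn": [[0,0,0],[0,0,0],[0,0,0],[0,0,0],[0,0,0],[0,0,0],[0,0,0],[0,0,0],[0,0,0],[0,0,0]]}}

```text
time_s: 4.97
position: [0.5086, -0.0778, 0.1785]
tcp_rot: [[-0.001, 0.997, -0.083], [0.002, -0.083, -0.997], [-1.0, -0.001, -0.002]]
force: [-0.4, 0.1, -1.4]
opening: 0.156
```

```bash
python3 look.py 4 wrist top scene; python3 - <<'E'
from h import *
c=pickle.load(open("scene4.pkl","rb"))
im=c["img"][150:280,170:410];cv2.imwrite("pics/s4.png",cv2.resize(im,(800,433),interpolation=3))
E
```

```text
t 4.9667 p [ 0.5086 -0.0778  0.1785] z [-0.0827 -0.9966 -0.0024] x [-0.0011  0.0025 -1.    ] F [-0.4   0.09 -1.41] op 0.156 q [-2.120e+01  2.540e+01  1.004e+02  1.000e-01  5.430e+01  7.340e+01]
```

View pics/s4.png

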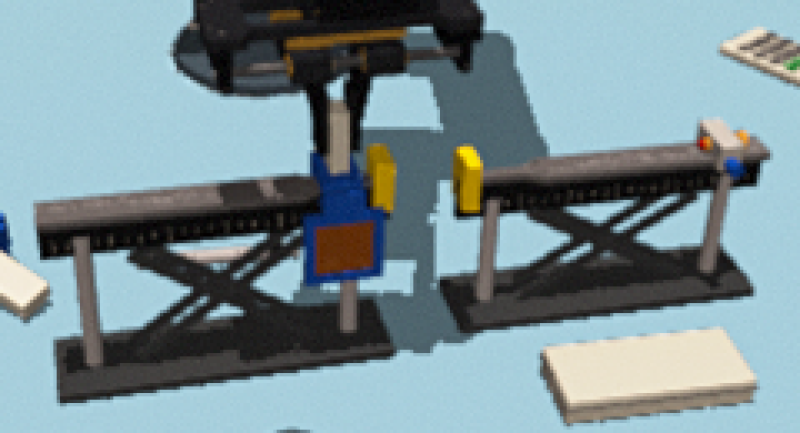

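View pics/wrist4.png

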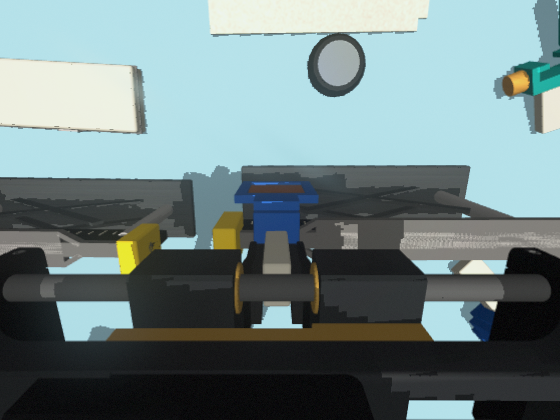

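```bash
python3 - <<'E'
from h import *
d=np.array([.084,.9965])
for n in("top","wrist","scene"):
    c=pickle.load(open(n+"4.pkl","rb"));W=cloud(c,*wristRT(c,c["s"])) if n=="wrist" else cloud(c)
    Z=W[...,2];hsv=cv2.cvtColor(c["img"],cv2.COLOR_BGR2HSV);ym=cv2.inRange(hsv,(22,110,70),(36,255,255))>0;bm=cv2.inRange(hsv,(105,130,40),(125,255,255))>0
    def rng(nm,m):
        p=W[m];s=p[:,:2]@d
        if len(s):print(n,nm,len(s),"along",np.percentile(s,[2,50,98]).round(4),"xyz",p.min(0).round(4),p.max(0).round(4))
    near=(abs(W[...,0]-.51)<.03)
    rng("stopA",ym&near&(abs(Z-.168)<.003)&(W[...,1]<0))
    rng("stopB",ym&near&(abs(Z-.148)<.003)&(W[...,1]>0))
    rng("saddle",bm&near&(abs(Z-.163)<.004)&(W[...,1]<0))
s=c["s"]["position"];print("tcp along",s[:2]@d)
E
```

```text
top saddle 15 along [-0.0471 -0.0383 -0.0292] xyz [ 0.4844 -0.0887  0.1606] [ 0.4865 -0.0698  0.1648]
wrist stopA 514 along [-0.0097 -0.0026  0.0044] xyz [ 0.5106 -0.0539  0.1651] [ 0.526  -0.0387  0.1702]
wrist stopB 678 along [0.0639 0.0712 0.0783] xyz [0.4898 0.0205 0.145 ] [0.516  0.0375 0.1501]
wrist saddle 1189 along [-0.0495 -0.0353 -0.0211] xyz [ 0.5095 -0.0947  0.159 ] [ 0.5371 -0.0643  0.1657]
scene stopA 49 along [-0.6104 -0.0037  0.0046] xyz [ 0.4806 -0.6572  0.1651] [ 0.527  -0.0384  0.1709]
scene stopB 42 along [0.0662 0.0722 0.0791] xyz [0.4866 0.023  0.1452] [0.5182 0.0372 0.1506]
scene saddle 78 along [-0.0494 -0.0386 -0.0209] xyz [ 0.4884 -0.094   0.159 ] [ 0.5384 -0.0638  0.1664]
tcp along -0.03556198831823452
```

{"fn": "send_rows", "kwargs": {"fingers": [0,0,0,0,0,0,0,0], "dp": [[0.2,2,0],[0.4,4,0],[0.5,6,0],[0.5,6.2,0],[0.5,6.2,1],[0.5,6.2,2.5],[0.5,6.2,4],[0.5,6.2,5]], "turn": [[0,0,0],[0,0,0],[0,0,0],[0,0,0],[0,0,0],[0,0,0],[0,0,0],[0,0,0]]}}

```text
time_s: 5.78
position: [0.5094, -0.073, 0.1839]
tcp_rot: [[-0.0, 0.997, -0.083], [0.002, -0.083, -0.997], [-1.0, -0.0, -0.002]]
force: [-0.1, -0.0, -2.3]
opening: 0.159
```

{"fn": "send_rows", "kwargs": {"fingers": [0,0,0,0,0,0,0,0,0,0], "dp": [[0,0.5,3],[0,0.5,6],[0,0.5,10],[0,0.5,15],[0,0.5,22],[0,0.5,30],[0,0.5,37],[0,0.5,42],[0,0.5,45],[0,0.5,45]], "turn": [[0,0,0],[0,0,0],[0,0,0],[0,0,0],[0,0,0],[0,0,0],[0,0,0],[0,0,0],[0,0,0],[0,0,0]]}}

```text
time_s: 6.62
position: [0.51, -0.0727, 0.2299]
tcp_rot: [[0.002, 0.997, -0.083], [0.001, -0.083, -0.997], [-1.0, 0.002, -0.001]]
force: [0.4, -0.0, -2.0]
opening: 0.156
```

```bash
python3 look.py 5 wrist top scene; python3 - <<'E'
from h import *
c=pickle.load(open("scene5.pkl","rb"))
im=c["img"][130:260,190:430];cv2.imwrite("pics/s5.png",cv2.resize(im,(800,433),interpolation=3))
c=pickle.load(open("wrist5.pkl","rb"));W=cloud(c,*wristRT(c,c["s"]));Z=W[...,2]
hsv=cv2.cvtColor(c["img"],cv2.COLOR_BGR2HSV);ym=cv2.inRange(hsv,(22,110,70),(36,255,255))>0;bm=cv2.inRange(hsv,(105,130,40),(125,255,255))>0
tcp=c["s"]["position"];print(tcp)
def rep(nm,m):
    p=W[m].astype(np.float32);print(nm,len(p),p.min(0).round(4),p.max(0).round(4),p.mean(0).round(4),cv2.minAreaRect(p[:,:2]*1000))
near=abs(W[...,0]-.51)<.04
rep("stopB",ym&near&(abs(Z-.148)<.003)&(W[...,1]>0))
rep("stopA",ym&near&(abs(Z-.168)<.003)&(W[...,1]<0))
rep("railBslot",near&(abs(Z-.13)<.002)&(W[...,1]>0.04)&(W[...,1]<.07))
rep("railB",near&(abs(Z-.13)<.002)&(W[...,1]>0.1)&(W[...,1]<.2))
rep("blue",bm&near&(abs(W[...,1]-tcp[1])<.05)&(abs(Z-(tcp[2]-.0155))<.003))
E
```

```text
t 6.6167 p [ 0.51   -0.0727  0.2299] z [-0.0834 -0.9965 -0.001 ] x [ 1.6e-03  9.0e-04 -1.0e+00] F [ 0.42 -0.05 -1.96] op 0.156 q [-20.6  21.2  97.3   0.1  61.5  74.1]
[ 0.50996074 -0.07271605  0.22985696]
stopB 508 [0.4875 0.0204 0.145 ] [0.5159 0.0379 0.1501] [0.5025 0.0285 0.1482] ((501.9362487792969, 28.979808807373047), (15.410511016845703, 27.646251678466797), 84.35321807861328)
stopA 638 [ 0.4962 -0.0539  0.1651] [ 0.5259 -0.0375  0.1704] [ 0.5116 -0.0458  0.1683] ((511.0751647949219, -45.448917388916016), (14.90624713897705, 29.192201614379883), 84.37724304199219)
railBslot 343 [0.4965 0.0436 0.128 ] [0.5104 0.0699 0.132 ] [0.5036 0.0572 0.1304] ((503.20343017578125, 56.98052978515625), (25.84250259399414, 12.021886825561523), 84.50961303710938)
railB 2872 [0.4927 0.1001 0.128 ] [0.5301 0.1941 0.132 ] [0.5117 0.1449 0.1304] ((511.4765625, 145.79820251464844), (94.36275482177734, 30.99749183654785), 84.50883483886719)
blue 1166 [ 0.5112 -0.0897  0.2114] [ 0.5341 -0.0593  0.2168] [ 0.5249 -0.0747  0.2147] ((522.6739501953125, -74.48187255859375), (29.399789810180664, 21.174997329711914), 85.76531219482422)
```

View pics/s5.png

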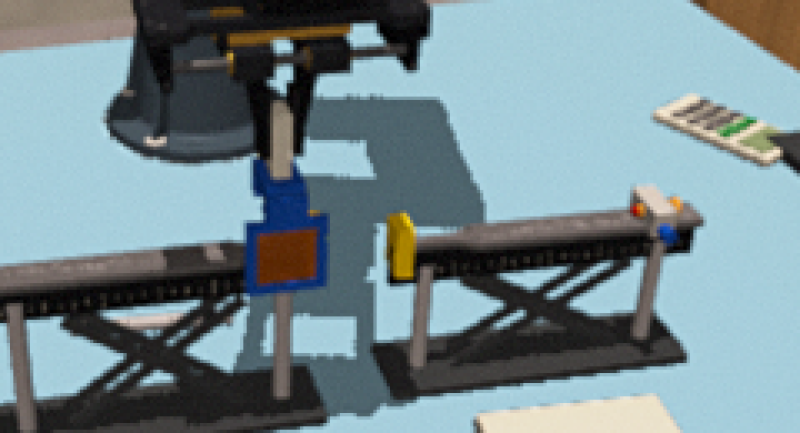

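View pics/wrist5.png

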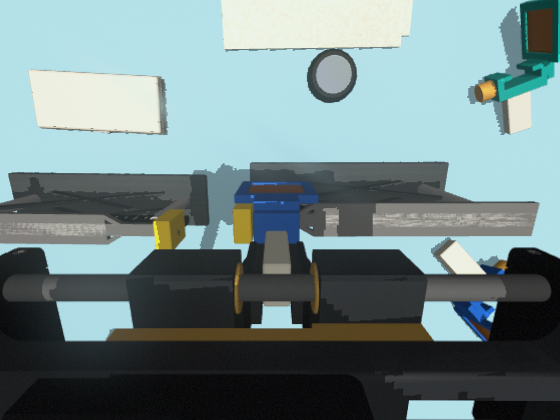

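{"fn": "send_rows", "kwargs": {"fingers": [0,0,0,0,0,0,0,0,0,0], "dp": [[0,5,0],[0,18,0],[-1,36,0],[-2,54,0],[-3,72,0],[-4,90,0],[-5,108,0],[-6,120,0],[-6.5,127,0],[-6.5,129,0]], "turn": [[0,0,0],[0,0,-0.002],[0,0,-0.004],[0,0,-0.006],[0,0,-0.008],[0,0,-0.01],[0,0,-0.012],[0,0,-0.013],[0,0,-0.013],[0,0,-0.013]]}}

```text
time_s: 7.6
position: [0.5022, 0.0577, 0.2284]
tcp_rot: [[-0.002, 0.995, -0.095], [0.002, -0.095, -0.995], [-1.0, -0.002, -0.002]]
force: [0.8, 0.4, -1.9]
opening: 0.156
```

{"fn": "send_rows", "kwargs": {"fingers": [0,0,0,0,0], "dp": [[0,0,-5],[0,0,-15],[0,0,-25],[0,0,-30],[0,0,-30]], "turn": [[0,0,0],[0,0,0],[0,0,0],[0,0,0],[0,0,0]]}}

```text
time_s: 8.02
position: [0.5014, 0.057, 0.197]
tcp_rot: [[-0.005, 0.995, -0.096], [0.002, -0.096, -0.995], [-1.0, -0.005, -0.002]]
force: [0.1, 0.2, -2.2]
opening: 0.158
```

```bash
cat > m.py <<'E'
import sys
from h import *
tag=sys.argv[1]
for n in("wrist","scene","top"):
    c=pickle.load(open(n+tag+".pkl","rb"));W=cloud(c,*wristRT(c,c["s"])) if n=="wrist" else cloud(c);Z=W[...,2]
    hsv=cv2.cvtColor(c["img"],cv2.COLOR_BGR2HSV);ym=cv2.inRange(hsv,(22,110,70),(36,255,255))>0;bm=cv2.inRange(hsv,(105,130,40),(125,255,255))>0
    tcp=c["s"]["position"];th=.097
    d=np.array([np.sin(th),np.cos(th)]);e=np.array([np.cos(th),-np.sin(th)])
    print(n,"tcp along %.4f across %.4f"%(tcp[:2]@d,tcp[:2]@e))
    def rep(nm,m):
        p=W[m]
        if len(p)<8:return
        a=p[:,:2]@d;b=p[:,:2]@e
        print(" ",nm,len(p),"along",np.percentile(a,[1,99]).round(4),"across",np.percentile(b,[1,99]).round(4),"z",np.percentile(p[:,2],[1,50,99]).round(4))
    near=abs(W[...,0]-.51)<.05;ny=abs(W[...,1]-tcp[1])<.06
    rep("stopB",ym&near&(abs(Z-.148)<.003)&(W[...,1]>0))
    rep("railBfull",near&(abs(Z-.13)<.002)&(W[...,1]>0.11)&(W[...,1]<.21))
    rep("saddle",bm&near&ny&(abs(Z-(tcp[2]-.0155))<.003))
    rep("bluefilter",bm&near&ny&(Z<tcp[2]-.035)&(Z>tcp[2]-.08))
    g=cv2.inRange(hsv,(0,0,120),(179,60,255))>0
    rep("handle",g&near&ny&(Z>tcp[2]-.01)&(Z<tcp[2]+.037))
E
python3 look.py 6 wrist top scene; python3 m.py 6; python3 - <<'E'
from h import *
c=pickle.load(open("scene6.pkl","rb"))
im=c["img"][130:260,190:430];cv2.imwrite("pics/s6.png",cv2.resize(im,(800,433),interpolation=3))
E
```

```text
t 8.0167 p [0.5014 0.057  0.197 ] z [-0.0957 -0.9954 -0.0015] x [-0.0047  0.002  -1.    ] F [ 0.11  0.15 -2.17] op 0.158 q [-6.300e+00  2.320e+01  1.006e+02  1.000e-01  5.660e+01  8.920e+01]
wrist tcp along 0.1053 across 0.4935
  stopB 694 along [0.0713 0.0855] across [0.481 0.51 ] z [0.1459 0.1482 0.1497]
  railBfull 4321 along [0.1598 0.2581] across [0.4799 0.5099] z [0.1286 0.1304 0.1318]
  saddle 1149 along [0.0905 0.1191] across [0.4964 0.5166] z [0.1789 0.1818 0.1833]
  bluefilter 671 along [0.0757 0.1343] across [0.5168 0.5226] z [0.1193 0.1562 0.1618]
  handle 372 along [0.0979 0.1109] across [0.4813 0.5044] z [0.2294 0.2308 0.2322]
scene tcp along 0.1055 across 0.4945
  stopB 31 along [0.0722 0.0841] across [0.4822 0.5112] z [0.1457 0.149  0.1508]
  railBfull 176 along [0.1606 0.2568] across [0.4791 0.5126] z [0.1282 0.131  0.132 ]
  saddle 68 along [0.0913 0.1196] across [0.4736 0.5205] z [0.18   0.1837 0.1857]
  bluefilter 166 along [0.0774 0.1371] across [0.4779 0.5264] z [0.1191 0.1533 0.1627]
  handle 85 along [0.1    0.1125] across [0.492  0.5092] z [0.1889 0.2117 0.234 ]
top tcp along 0.1054 across 0.4940
  stopB 27 along [0.0717 0.0774] across [0.4832 0.5101] z [0.1464 0.1479 0.1499]
  bluefilter 8 along [0.0758 0.078 ] across [0.5178 0.5215] z [0.1192 0.1319 0.153 ]
```

View pics/s6.png

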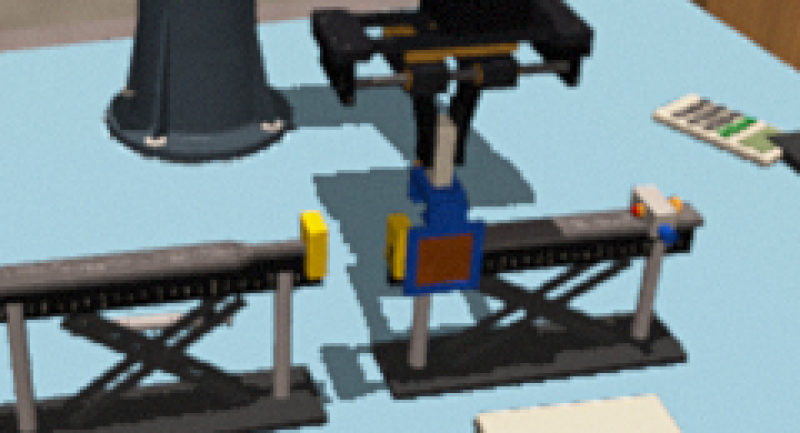

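View pics/wrist6.png

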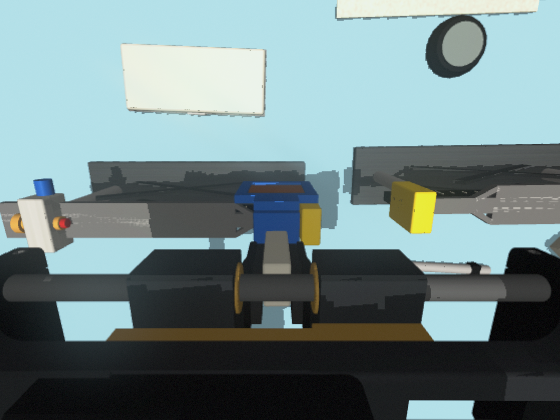

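{"fn": "send_rows", "kwargs": {"fingers": [0,0,0], "dp": [[0,0,0],[0,0,0],[0,0,0]], "turn": [[-0.001,-0.003,0],[-0.001,-0.003,0],[-0.001,-0.003,0]]}}

```text
time_s: 8.42
position: [0.5029, 0.0571, 0.199]
tcp_rot: [[0.003, 0.995, -0.095], [0.001, -0.095, -0.995], [-1.0, 0.003, -0.001]]
force: [0.1, -0.4, -1.4]
opening: 0.159
```

```bash
cat > m2.py <<'E'
import sys
from h import *
tag=sys.argv[1]
c=pickle.load(open("scene"+tag+".pkl","rb"));W=cloud(c);Z=W[...,2];hsv=cv2.cvtColor(c["img"],cv2.COLOR_BGR2HSV)
th=.097;d=np.array([np.sin(th),np.cos(th)]);e=np.array([np.cos(th),-np.sin(th)])
tcp=c["s"]["position"];A=W[...,:2]@d;B=W[...,:2]@e
am=cv2.inRange(hsv,(3,120,40),(20,255,255))>0;ym=cv2.inRange(hsv,(22,110,70),(36,255,255))>0;bm=cv2.inRange(hsv,(105,130,40),(125,255,255))>0
k=(abs(A-tcp[:2]@d)<.04)&(B>.48)&(B<.54)
for nm,m in(("amber",am&k&(Z<tcp[2]-.03)),("blueframe",bm&k&(Z<tcp[2]-.045)),("stopfront",ym&(A>.06)&(A<.1)&(Z<.143)&(B>.48))):
    print(nm,m.sum(),"across",np.percentile(B[m],[10,25,50,75,90]).round(4),"along",np.percentile(A[m],[2,50,98]).round(4))
E
python3 look.py 7 wrist top scene; python3 m.py 7; python3 m2.py 6; python3 m2.py 7
```

```text
t 8.4167 p [0.5029 0.0571 0.199 ] z [-9.540e-02 -9.954e-01 -9.000e-04] x [ 2.9e-03  7.0e-04 -1.0e+00] F [ 0.13 -0.41 -1.44] op 0.159 q [-6.200e+00  2.290e+01  1.005e+02  1.000e-01  5.640e+01  8.920e+01]
wrist tcp along 0.1056 across 0.4950
  stopB 673 along [0.0712 0.0855] across [0.4814 0.51  ] z [0.1455 0.1483 0.1497]
  railBfull 4178 along [0.1595 0.2583] across [0.4803 0.5098] z [0.1288 0.1304 0.1317]
  saddle 1154 along [0.0908 0.1194] across [0.4979 0.5182] z [0.181  0.1839 0.1854]
  bluefilter 666 along [0.0759 0.1345] across [0.5185 0.5244] z [0.1214 0.1584 0.1638]
  handle 371 along [0.0983 0.1112] across [0.4825 0.5057] z [0.2315 0.2328 0.2341]
scene tcp along 0.1056 across 0.4949
  stopB 29 along [0.0718 0.0858] across [0.483 0.511] z [0.1456 0.1492 0.1509]
  railBfull 174 along [0.1602 0.257 ] across [0.4794 0.5128] z [0.1283 0.131  0.1319]
  saddle 65 along [0.0918 0.1199] across [0.4766 0.5198] z [0.1806 0.1844 0.1863]
  bluefilter 164 along [0.0773 0.137 ] across [0.4768 0.5275] z [0.1202 0.1541 0.1636]
  handle 85 along [0.1001 0.1122] across [0.4935 0.5093] z [0.1902 0.2132 0.2346]
top tcp along 0.1056 across 0.4949
  stopB 25 along [0.072  0.0778] across [0.4877 0.5088] z [0.1462 0.1477 0.1501]
  bluefilter 9 along [0.0761 0.0795] across [0.519  0.5234] z [0.1207 0.128  0.1532]
amber 203 across [0.5199 0.5209 0.5219 0.5229 0.5239] along [0.079  0.1061 0.1265]
blueframe 166 across [0.5217 0.5227 0.5238 0.5249 0.5259] along [0.0774 0.1074 0.1371]
stopfront 54 across [0.4888 0.4969 0.507  0.5106 0.5116] along [0.0719 0.0733 0.0781]
amber 205 across [0.5205 0.5214 0.5225 0.5236 0.5245] along [0.0806 0.1065 0.1264]
blueframe 168 across [0.5224 0.5234 0.5245 0.5256 0.5264] along [0.0773 0.1072 0.137 ]
stopfront 60 across [0.4852 0.4951 0.5053 0.5103 0.5111] along [0.0719 0.0733 0.079 ]
```

{"fn": "send_rows", "kwargs": {"fingers": [0,0,0,0,0,0,0,0,0,0], "dp": [[1,-0.3,-2],[1,-0.3,-7],[1,-0.3,-13],[1,-0.3,-18],[1,-0.3,-22],[1,-0.3,-24],[1,-0.3,-26],[1,-0.3,-28],[1,-0.3,-30],[1,-0.3,-32]], "turn": [[0,0,-0.001],[0,0,-0.001],[0,0,-0.001],[0,0,-0.001],[0,0,-0.001],[0,0,-0.001],[0,0,-0.001],[0,0,-0.001],[0,0,-0.001],[0,0,-0.001]]}}

```text
time_s: 9.4
position: [0.5039, 0.0569, 0.1667]
tcp_rot: [[0.003, 0.995, -0.096], [0.001, -0.096, -0.995], [-1.0, 0.003, -0.001]]
force: [0.8, -0.4, -3.0]
opening: 0.161
```

{"fn": "send_rows", "kwargs": {"fingers": [0,0,0,0,0,0], "dp": [[0,0,-2],[0,0,-4],[0,0,-6],[0,0,-7],[0,0,-8],[0,0,-8]], "turn": [[0,-0.003,0],[0,-0.003,0],[0,-0.003,0],[0,-0.003,0],[0,-0.003,0],[0,-0.003,0]]}}

```text
time_s: 9.9
position: [0.5038, 0.0569, 0.1586]
tcp_rot: [[0.006, 0.995, -0.096], [0.001, -0.096, -0.995], [-1.0, 0.005, -0.001]]
force: [-0.1, -0.0, -1.7]
opening: 0.156
```

```bash
python3 look.py 8 wrist top scene; python3 m.py 8; python3 m2.py 8; python3 - <<'E'
from h import *
c=pickle.load(open("scene8.pkl","rb"))
im=c["img"][130:260,190:430];cv2.imwrite("pics/s8.png",cv2.resize(im,(800,433),interpolation=3))
E
```

```text
t 9.9 p [0.5038 0.0569 0.1586] z [-0.0963 -0.9954 -0.0012] x [ 5.5e-03  7.0e-04 -1.0e+00] F [-0.1  -0.04 -1.66] op 0.156 q [-6.200e+00  2.650e+01  1.028e+02  1.000e-01  5.040e+01  8.920e+01]
wrist tcp along 0.1054 across 0.4959
  stopB 558 along [0.0714 0.0855] across [0.4894 0.51  ] z [0.1455 0.1482 0.15  ]
  railBfull 5277 along [0.1604 0.2585] across [0.4801 0.51  ] z [0.1287 0.1304 0.1317]
  saddle 1174 along [0.0902 0.1192] across [0.4989 0.5192] z [0.1408 0.1436 0.1451]
  bluefilter 669 along [0.0757 0.1344] across [0.5195 0.5256] z [0.0811 0.1181 0.1233]
  handle 369 along [0.0982 0.1111] across [0.4834 0.5066] z [0.1911 0.1925 0.1935]
scene tcp along 0.1054 across 0.4961
  stopB 38 along [0.0717 0.085 ] across [0.4828 0.5123] z [0.1454 0.1494 0.1508]
  railBfull 176 along [0.1611 0.2581] across [0.479  0.5122] z [0.1281 0.131  0.132 ]
  saddle 65 along [0.0915 0.1206] across [0.4776 0.5237] z [0.1407 0.1442 0.1462]
  bluefilter 157 along [0.0769 0.1367] across [0.4987 0.5291] z [0.0796 0.114  0.1227]
  handle 84 along [0.0995 0.1121] across [0.4867 0.5109] z [0.1496 0.174  0.1947]
top tcp along 0.1055 across 0.4960
  stopB 10 along [0.0714 0.0733] across [0.4913 0.5068] z [0.1457 0.1477 0.1492]
amber 189 across [0.522  0.5228 0.524  0.5249 0.5256] along [0.0872 0.1064 0.1269]
blueframe 154 across [0.5231 0.5247 0.526  0.527  0.5276] along [0.0771 0.1048 0.1365]
stopfront 88 across [0.4901 0.5021 0.5091 0.5107 0.5117] along [0.072  0.0747 0.0856]
```

View pics/s8.png

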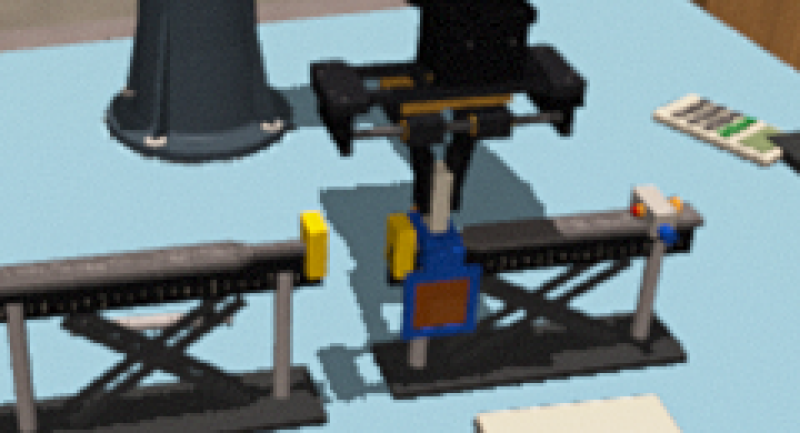

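{"fn": "send_rows", "kwargs": {"fingers": [0,0,0,0,0,0,0,0,0,0], "dp": [[0.2,2,0],[0.6,6,0],[1.2,12,0],[1.8,19,0],[2.5,26,0],[3.2,33,0],[3.9,40,0],[4.5,46,0],[4.8,50,0],[5,52,0]], "turn": [[0,0.003,0],[0,0.004,0],[0,0.005,0],[0,0.005,0],[0,0.005,0],[0,0.005,0],[0,0.005,0],[0,0.005,0],[0,0.005,0],[0,0.005,0]]}}

```text
time_s: 10.88
position: [0.5089, 0.1097, 0.1588]
tcp_rot: [[0.001, 0.995, -0.095], [0.001, -0.095, -0.995], [-1.0, 0.001, -0.001]]
force: [-0.5, 1.2, -2.7]
opening: 0.158
```

```bash
python3 look.py 9 wrist scene top; python3 m.py 9;python3 m2.py 9; python3 - <<'E'
from h import *
c=pickle.load(open("wrist9.pkl","rb"))
im=c["img"][150:260,130:330];cv2.imwrite("pics/w9.png",cv2.resize(im,(800,440),interpolation=3))
E
```

```text
t 10.8833 p [0.5089 0.1097 0.1588] z [-9.540e-02 -9.954e-01 -8.000e-04] x [ 9.e-04  7.e-04 -1.e+00] F [-0.54  1.22 -2.68] op 0.158 q [-2.000e-01  2.740e+01  1.007e+02  1.000e-01  5.180e+01  9.530e+01]
wrist tcp along 0.1585 across 0.4959
  stopB 584 along [0.0714 0.0858] across [0.4911 0.5101] z [0.1452 0.1482 0.1494]
  railBfull 3820 along [0.1742 0.2587] across [0.4824 0.5099] z [0.1285 0.1304 0.1318]
  saddle 1178 along [0.1433 0.1723] across [0.4989 0.5191] z [0.1408 0.1436 0.1452]
  bluefilter 702 along [0.1289 0.1874] across [0.5194 0.5253] z [0.0814 0.118  0.1233]
  handle 368 along [0.1513 0.1642] across [0.4835 0.5068] z [0.1914 0.1927 0.194 ]
scene tcp along 0.1585 across 0.4960
  stopB 36 along [0.0721 0.0849] across [0.4851 0.5124] z [0.1454 0.1493 0.1509]
  railBfull 121 along [0.1665 0.2584] across [0.4797 0.5249] z [0.1283 0.1312 0.1319]
  saddle 66 along [0.1441 0.1728] across [0.4766 0.5234] z [0.1409 0.1441 0.1459]
  bluefilter 155 along [0.1296 0.19  ] across [0.5042 0.5287] z [0.0806 0.1141 0.1236]
  handle 79 along [0.1525 0.1653] across [0.4944 0.5106] z [0.1493 0.1749 0.1949]
top tcp along 0.1581 across 0.4960
  stopB 16 along [0.0715 0.0733] across [0.4819 0.5084] z [0.1457 0.1477 0.15  ]
  bluefilter 25 along [0.1286 0.1374] across [0.52   0.5239] z [0.0854 0.1121 0.1203]
amber 178 across [0.5218 0.5225 0.5236 0.5245 0.5256] along [0.1409 0.1601 0.1799]
blueframe 161 across [0.5193 0.5242 0.5254 0.5264 0.5271] along [0.1298 0.1595 0.1901]
stopfront 89 across [0.4927 0.5033 0.5092 0.5105 0.5116] along [0.0722 0.077  0.0873]
```

View pics/w9.png

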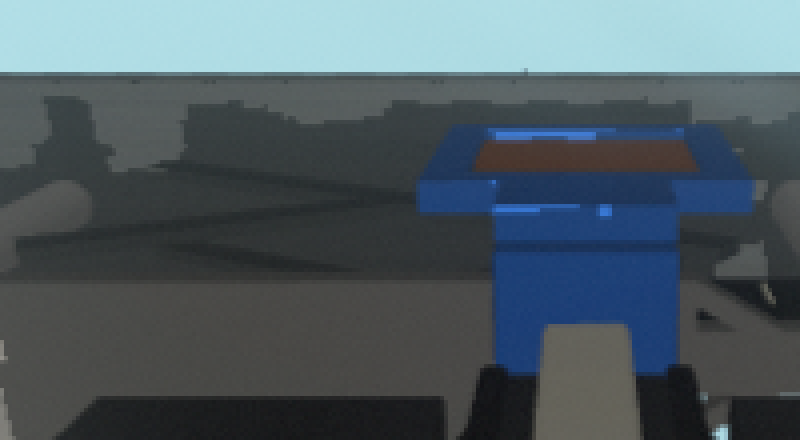

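{"fn": "send_rows", "kwargs": {"fingers": [0,0,0,0,0,0,0,0,0,0], "dp": [[0.2,2,-0.3],[0.6,6,-0.5],[1.2,12,-0.5],[1.8,19,-0.5],[2.5,26,-0.5],[3.2,33,-0.5],[3.8,39,-0.5],[4.2,43,-0.5],[4.4,45,-0.5],[4.4,45,-0.5]], "turn": [[0,0,0],[0,0,-0.001],[0,0,-0.001],[0,0,-0.001],[0,0,-0.001],[0,0,-0.001],[0,0,-0.001],[0,0,-0.001],[0,0,-0.001],[0,0,-0.001]]}}

```text
time_s: 11.87
position: [0.5133, 0.1546, 0.1583]
tcp_rot: [[0.001, 0.995, -0.096], [0.0, -0.096, -0.995], [-1.0, 0.001, -0.001]]
force: [-0.5, -0.4, -3.1]
opening: 0.161
```

```bash
python3 look.py 10 wrist scene top; python3 m.py 10; python3 - <<'E'
from h import *
c=pickle.load(open("wrist10.pkl","rb"))
im=c["img"][150:260,100:330];cv2.imwrite("pics/w10.png",cv2.resize(im,(800,383),interpolation=3))
c=pickle.load(open("scene10.pkl","rb"))
im=c["img"][150:230,300:410];cv2.imwrite("pics/s10.png",cv2.resize(im,(800,582),interpolation=3))
E
```

```text
t 11.8667 p [0.5133 0.1546 0.1583] z [-9.600e-02 -9.954e-01 -6.000e-04] x [ 1.e-03  5.e-04 -1.e+00] F [-0.48 -0.36 -3.05] op 0.161 q [  4.8  28.5  98.6   0.   52.9 100.3]
wrist tcp along 0.2036 across 0.4959
  stopB 1134 along [0.0714 0.0863] across [0.4805 0.5099] z [0.1453 0.1482 0.1496]
  railBfull 2967 along [0.1598 0.2589] across [0.4832 0.525 ] z [0.1287 0.1304 0.1318]
  saddle 1170 along [0.1883 0.2174] across [0.4987 0.5191] z [0.1402 0.1431 0.1446]
  bluefilter 709 along [0.1738 0.2326] across [0.5195 0.5253] z [0.0806 0.1173 0.1229]
  handle 367 along [0.1965 0.2093] across [0.4835 0.5067] z [0.191  0.1921 0.1934]
scene tcp along 0.2032 across 0.4959
  stopB 41 along [0.0719 0.0861] across [0.4832 0.5119] z [0.1453 0.1491 0.1506]
  railBfull 121 along [0.1596 0.2586] across [0.4761 0.5266] z [0.1283 0.131  0.132 ]
  saddle 59 along [0.1895 0.2169] across [0.4778 0.5224] z [0.1399 0.1434 0.1456]
  bluefilter 160 along [0.1742 0.2356] across [0.4988 0.5283] z [0.0796 0.1135 0.1231]
  handle 80 along [0.1972 0.2115] across [0.4942 0.5102] z [0.1489 0.1718 0.1944]
top tcp along 0.2030 across 0.4959
  stopB 113 along [0.0718 0.086 ] across [0.4811 0.5081] z [0.1461 0.1482 0.1505]
  railBfull 102 along [0.1676 0.2327] across [0.4583 0.5106] z [0.1281 0.1302 0.1319]
  bluefilter 35 along [0.1731 0.1884] across [0.5149 0.5241] z [0.0858 0.1165 0.1229]
```

View pics/w10.png

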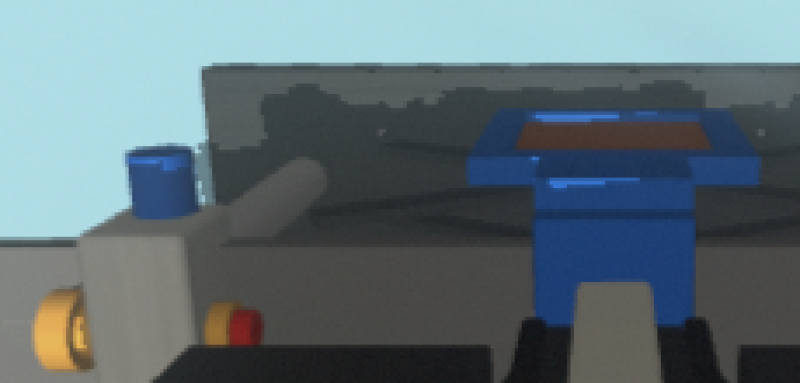

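View pics/s10.png

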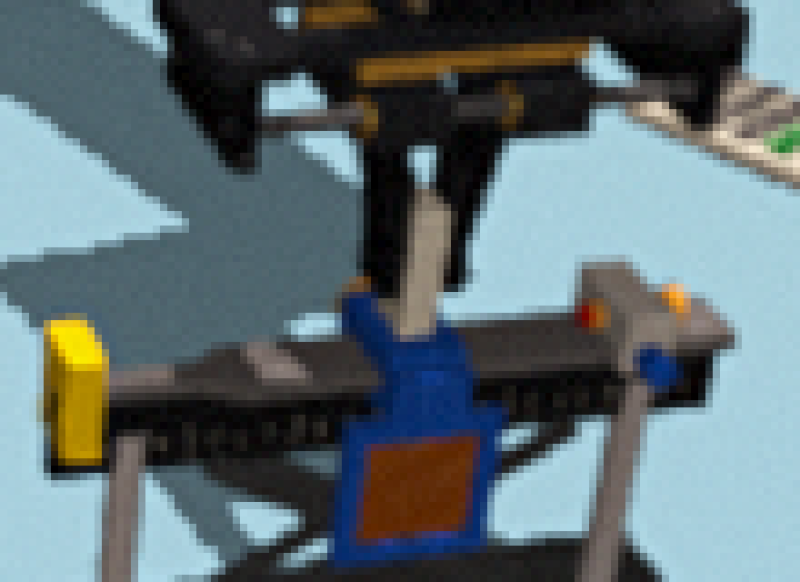

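```bash
python3 - <<'E'
from h import *
th=.097;d=np.array([np.sin(th),np.cos(th)]);e=np.array([np.cos(th),-np.sin(th)])
for n in("wrist","scene"):
    c=pickle.load(open(n+"10.pkl","rb"));W=cloud(c,*wristRT(c,c["s"])) if n=="wrist" else cloud(c)
    Z=W[...,2];A=W[...,:2]@d;B=W[...,:2]@e;hsv=cv2.cvtColor(c["img"],cv2.COLOR_BGR2HSV)
    r=((cv2.inRange(hsv,(0,150,60),(4,255,255))|cv2.inRange(hsv,(174,150,60),(180,255,255)))>0)&(A>.2)&(A<.33)&(abs(B-.5)<.03)&(Z>.12)
    p=A[r];print(n,"red",r.sum(),np.percentile(p,[2,10,50,90,98]).round(4),Z[r].min(),Z[r].max(),B[r].mean())
    g=(abs(Z-.146)<.0015)&(A>.24)&(A<.33)&(abs(B-.495)<.03);print(" stop top",g.sum(),np.percentile(A[g],[1,50,99]).round(4),np.percentile(B[g],[1,99]).round(4))
E
```

```text
wrist red 76 [0.2722 0.2724 0.2739 0.2762 0.2766] 0.13595465611804544 0.1415303480372721 0.49570611805854026
 stop top 1321 [0.2804 0.2914 0.3078] [0.482  0.5164]
scene red 4 [0.2752 0.2752 0.2757 0.2783 0.279 ] 0.13042601224633898 0.14033189263235513 0.4937494154492647
 stop top 31 [0.2824 0.2902 0.3093] [0.4743 0.5197]
```

{"fn": "send_rows", "kwargs": {"fingers": [0,0,0,0,0,0,0,0,0,0], "dp": [[0.2,2,0],[0.6,7,0],[1.2,13,0],[1.8,19,0],[2.5,26,0],[3.2,33,0],[3.8,39,0],[4.2,43,0],[4.4,45,0],[4.4,45,0]], "turn": [[0,0,0],[0,0,0],[0,0,0],[0,0,0],[0,0,0],[0,0,0],[0,0,0],[0,0,0],[0,0,0],[0,0,0]]}}

```text
time_s: 12.85
position: [0.5177, 0.1994, 0.1582]
tcp_rot: [[0.001, 0.995, -0.096], [0.0, -0.096, -0.995], [-1.0, 0.001, -0.0]]
force: [0.3, -0.1, -2.0]
opening: 0.164
```

{"fn": "send_rows", "kwargs": {"fingers": [0,0,0], "dp": [[0.1,1,0],[0.1,1,0],[0.1,1,0]], "turn": [[0,0,0],[0,0,0],[0,0,0]]}}

```text
time_s: 13.1
position: [0.5177, 0.2002, 0.1582]
tcp_rot: [[0.001, 0.995, -0.096], [0.0, -0.096, -0.995], [-1.0, 0.001, -0.0]]
force: [-0.3, 0.5, -1.9]
opening: 0.159
```

```bash
python3 look.py 11 wrist; python3 - <<'E'
from h import *
th=.097;d=np.array([np.sin(th),np.cos(th)]);e=np.array([np.cos(th),-np.sin(th)])
c=pickle.load(open("wrist11.pkl","rb"));W=cloud(c,*wristRT(c,c["s"]))
Z=W[...,2];A=W[...,:2]@d;B=W[...,:2]@e;hsv=cv2.cvtColor(c["img"],cv2.COLOR_BGR2HSV)
r=((cv2.inRange(hsv,(0,150,60),(4,255,255))|cv2.inRange(hsv,(174,150,60),(180,255,255)))>0)&(A>.2)&(A<.33)&(abs(B-.5)<.03)&(Z>.12)
if r.sum(): print("red",r.sum(),np.percentile(A[r],[2,10,50,90,98]).round(4))
bm=(cv2.inRange(hsv,(105,130,40),(125,255,255))>0)&(abs(Z-.1428)<.003)&(abs(A-.25)<.03)&(abs(B-.495)<.03);print("saddle",bm.sum(),np.percentile(A[bm],[1,99]).round(4))
cv2.imwrite("pics/w11.png",cv2.resize(c["img"][150:260,150:350],(800,440),interpolation=3))
E
```

```text
t 13.1 p [0.5177 0.2002 0.1582] z [-9.630e-02 -9.954e-01 -2.000e-04] x [ 7.e-04  2.e-04 -1.e+00] F [-0.27  0.52 -1.92] op 0.159 q [  9.6  29.8  95.9   0.   54.3 105.1]
red 57 [0.2728 0.2729 0.2747 0.2762 0.2763]
saddle 1171 [0.2341 0.2631]
```

View pics/w11.png

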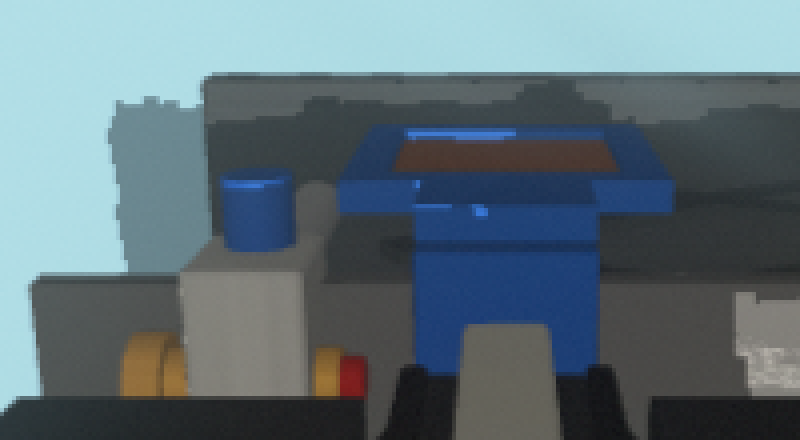

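{"fn": "send_rows", "kwargs": {"fingers": [0,0,0,0,0,0,0,0], "dp": [[0.1,1,0],[0.2,2,0],[0.3,3,0],[0.4,4,0],[0.5,5,0],[0.6,6,0],[0.6,6,0],[0.6,6,0]], "turn": [[0,0,0],[0,0,0],[0,0,0],[0,0,0],[0,0,0],[0,0,0],[0,0,0],[0,0,0]]}}

```text
time_s: 13.82
position: [0.5183, 0.2063, 0.1582]
tcp_rot: [[0.001, 0.995, -0.096], [0.0, -0.096, -0.995], [-1.0, 0.001, -0.0]]
force: [-0.3, -0.7, -2.0]
opening: 0.157
```

{"fn": "send_rows", "kwargs": {"fingers": [0,0,0,0], "dp": [[0.1,0.5,0],[0.1,1,0],[0.1,1,0],[0.1,1,0]], "turn": [[0,0,0],[0,0,0],[0,0,0],[0,0,0]]}}

```text
time_s: 14.15
position: [0.5184, 0.2073, 0.1582]
tcp_rot: [[0.001, 0.995, -0.096], [0.0, -0.096, -0.995], [-1.0, 0.001, -0.0]]
force: [-0.3, -0.9, -1.9]
opening: 0.156
```

{"fn": "send_rows", "kwargs": {"fingers": [0,0,0,0], "dp": [[0.1,0.5,0],[0.1,1,0],[0.1,1,0],[0.1,1,0]], "turn": [[0,0,0],[0,0,0],[0,0,0],[0,0,0]]}}

```text
time_s: 14.48
position: [0.5185, 0.2083, 0.1582]
tcp_rot: [[0.001, 0.995, -0.096], [0.0, -0.096, -0.995], [-1.0, 0.001, -0.0]]
force: [-0.5, -0.8, -3.0]
opening: 0.161
```

{"fn": "send_rows", "kwargs": {"fingers": [0,0,0,0], "dp": [[0.1,0.5,0],[0.1,1,0],[0.1,1,0],[0.1,1,0]], "turn": [[0,0,0],[0,0,0],[0,0,0],[0,0,0]]}}

```text
time_s: 14.82
position: [0.5187, 0.2092, 0.1582]
tcp_rot: [[0.001, 0.995, -0.096], [-0.0, -0.096, -0.995], [-1.0, 0.001, 0.0]]
force: [0.3, -1.2, -1.6]
opening: 0.162
```

```bash
python3 look.py 12
```

```text
t 14.8167 p [0.5187 0.2092 0.1582] z [-9.600e-02 -9.954e-01  1.000e-04] x [ 8.e-04 -2.e-04 -1.e+00] F [ 0.3  -1.16 -1.59] op 0.162 q [ 10.5  30.   95.3  -0.   54.6 106. ]
```

{"fn": "send_rows", "kwargs": {"fingers": [0,0,0,0], "dp": [[0.1,0.3,0],[0.1,0.5,0],[0.1,0.5,0],[0.1,0.5,0]], "turn": [[0,0,0],[0,0,0],[0,0,0],[0,0,0]]}}

```text
time_s: 15.15
position: [0.5187, 0.2094, 0.1582]
tcp_rot: [[0.001, 0.995, -0.096], [-0.001, -0.096, -0.995], [-1.0, 0.001, 0.001]]
force: [0.1, -2.9, -2.0]
opening: 0.158
```

{"fn": "send_rows", "kwargs": {"fingers": [0,0,0], "dp": [[0.1,0.5,0],[0.1,1,0],[0.1,1,0]], "turn": [[0,0,0],[0,0,0],[0,0,0]]}}

```text
time_s: 15.4
position: [0.5187, 0.2098, 0.1582]
tcp_rot: [[0.0, 0.995, -0.095], [-0.002, -0.095, -0.995], [-1.0, 0.0, 0.002]]
force: [-0.8, -3.2, -0.6]
opening: 0.16
```

{"fn": "send_rows", "kwargs": {"fingers": [0,0,0], "dp": [[0.1,0.5,0],[0.1,1,0],[0.1,1,0]], "turn": [[0,0,0],[0,0,0],[0,0,0]]}}

```text
time_s: 15.65
position: [0.5187, 0.2101, 0.1582]
tcp_rot: [[-0.0, 0.995, -0.095], [-0.004, -0.095, -0.995], [-1.0, 0.0, 0.004]]
force: [-0.2, -5.0, -0.3]
opening: 0.159
```

{"fn": "send_rows", "kwargs": {"fingers": [0,0,0], "dp": [[0.1,0.5,0],[0.1,1,0],[0.1,1,0]], "turn": [[0.002,0,0],[0.003,0,0],[0.003,0,0]]}}

```text
time_s: 15.9
position: [0.5188, 0.2102, 0.1582]
tcp_rot: [[-0.0, 0.996, -0.094], [-0.002, -0.094, -0.996], [-1.0, -0.0, 0.002]]
force: [-0.5, -6.9, 0.4]
opening: 0.156
```

{"fn": "send_rows", "kwargs": {"fingers": [0,0,0], "dp": [[0.1,0.5,0],[0.1,1,0],[0.1,1,0]], "turn": [[0.002,0,0],[0.003,0,0],[0.003,0,0]]}}

```text
time_s: 16.15
position: [0.5188, 0.2102, 0.1582]
tcp_rot: [[-0.001, 0.996, -0.093], [-0.001, -0.093, -0.996], [-1.0, -0.001, 0.002]]
force: [-0.3, -6.9, -1.1]
opening: 0.158
```

{"fn": "send_rows", "kwargs": {"fingers": [0,0,0], "dp": [[0.1,0.7,0],[0.1,1.3,0],[0.1,1.3,0]], "turn": [[0.001,0,-0.001],[0.002,0,-0.002],[0.002,0,-0.002]]}}

```text
time_s: 16.4
position: [0.5188, 0.2104, 0.1582]
tcp_rot: [[-0.001, 0.996, -0.095], [-0.002, -0.095, -0.996], [-1.0, -0.001, 0.002]]
force: [-0.8, -7.6, 0.0]
opening: 0.158
```

{"fn": "send_rows", "kwargs": {"fingers": [0,0,0], "dp": [[0.1,0.7,0],[0.1,1.3,0],[0.1,1.3,0]], "turn": [[0.001,0,-0.001],[0.002,0,-0.002],[0.002,0,-0.002]]}}

```text
time_s: 16.65
position: [0.5188, 0.2104, 0.1582]
tcp_rot: [[-0.002, 0.995, -0.096], [-0.003, -0.096, -0.995], [-1.0, -0.002, 0.003]]
force: [-0.2, -5.8, 0.5]
opening: 0.156
```

{"fn": "send_rows", "kwargs": {"fingers": [0,0,0,0], "dp": [[0.2,1.4,0],[0.2,1.8,0],[0.2,2,0],[0.2,2,0]], "turn": [[0.002,0,0],[0.003,0,0],[0.003,0,0],[0.003,0,0]]}}

```text
time_s: 16.98
position: [0.5189, 0.2107, 0.1583]
tcp_rot: [[-0.002, 0.995, -0.095], [-0.003, -0.095, -0.995], [-1.0, -0.002, 0.003]]
force: [-0.2, -7.5, -0.4]
opening: 0.161
```

{"fn": "send_rows", "kwargs": {"fingers": [0,0,0,0], "dp": [[0.2,2,0],[0.2,2,0],[0.2,2,0],[0.2,2,0]], "turn": [[0.003,0,0],[0.003,0,0],[0.003,0,0],[0.003,0,0]]}}

```text
time_s: 17.32
position: [0.5189, 0.2108, 0.1583]
tcp_rot: [[-0.003, 0.996, -0.093], [-0.004, -0.094, -0.996], [-1.0, -0.003, 0.004]]
force: [-0.1, -8.7, 0.7]
opening: 0.158
```

{"fn": "send_rows", "kwargs": {"fingers": [0,0,0,0,0,0,0,0], "dp": [[0.2,2.2,0],[0.2,2.3,0],[0.2,2.3,0],[0.2,2.3,0],[0.2,2.3,0],[0.2,2.3,0],[0.2,2.3,0],[0.2,2.3,0]], "turn": [[0.003,0,-0.001],[0.003,0,-0.001],[0.003,0,-0.001],[0.003,0,-0.001],[0.003,0,-0.001],[0.003,0,-0.001],[0.003,0,-0.001],[0.003,0,-0.001]]}}

```text
time_s: 17.98
position: [0.5189, 0.211, 0.1583]
tcp_rot: [[-0.004, 0.996, -0.093], [-0.005, -0.093, -0.996], [-1.0, -0.004, 0.006]]
force: [-0.5, -8.7, 0.5]
opening: 0.159
```

{"fn": "send_rows", "kwargs": {"fingers": [0,0,0,0,0,0,0,0], "dp": [[0.2,2.2,0],[0.2,2.2,0],[0.2,2.2,0],[0.2,2.2,0],[0.2,2.2,0],[0.2,2.2,0],[0.2,2.2,0],[0.2,2.2,0]], "turn": [[0.004,0,-0.002],[0.004,0,-0.002],[0.004,0,-0.002],[0.004,0,-0.002],[0.004,0,-0.002],[0.004,0,-0.002],[0.004,0,-0.002],[0.004,0,-0.002]]}}

```text
time_s: 18.65
position: [0.5189, 0.211, 0.1583]
tcp_rot: [[-0.005, 0.996, -0.094], [-0.006, -0.094, -0.996], [-1.0, -0.004, 0.006]]
force: [-1.1, -10.1, 0.2]
opening: 0.162
```

```bash
python3 look.py 13 wrist scene; python3 m2.py 13; python3 - <<'E'
from h import *
th=.097;d=np.array([np.sin(th),np.cos(th)]);e=np.array([np.cos(th),-np.sin(th)])
c=pickle.load(open("wrist13.pkl","rb"));W=cloud(c,*wristRT(c,c["s"]))
Z=W[...,2];A=W[...,:2]@d;B=W[...,:2]@e;hsv=cv2.cvtColor(c["img"],cv2.COLOR_BGR2HSV)
bm=(cv2.inRange(hsv,(105,130,40),(125,255,255))>0)&(abs(Z-.1428)<.003)&(abs(A-.255)<.026)&(abs(B-.495)<.03);print("saddle",bm.sum(),np.percentile(A[bm],[1,99]).round(4),Z[bm].mean())
g=(abs(Z-.1465)<.0015)&(A>.275)&(A<.33)&(abs(B-.495)<.03);print(" stop top",g.sum(),np.percentile(A[g],[1,50,99]).round(4))
cv2.imwrite("pics/w13.png",cv2.resize(c["img"][150:260,150:350],(800,440),interpolation=3))
E
```

```text
t 18.65 p [0.5189 0.211  0.1583] z [-0.094  -0.9956  0.0061] x [-0.005  -0.0057 -1.    ] F [ -1.08 -10.07   0.19] op 0.162 q [ 10.8  30.2  94.8  -0.3  55.3 106.4]
amber 167 across [0.5217 0.5226 0.5236 0.5248 0.5253] along [0.2418 0.2609 0.2808]
blueframe 145 across [0.5208 0.5231 0.5248 0.5259 0.5269] along [0.2308 0.2505 0.2895]
stopfront 91 across [0.4929 0.5038 0.5089 0.5108 0.5118] along [0.0724 0.0768 0.0873]
saddle 1169 [0.2447 0.2738] 0.1430549311706177
 stop top 993 [0.2807 0.29   0.3001]
```

View pics/w13.png

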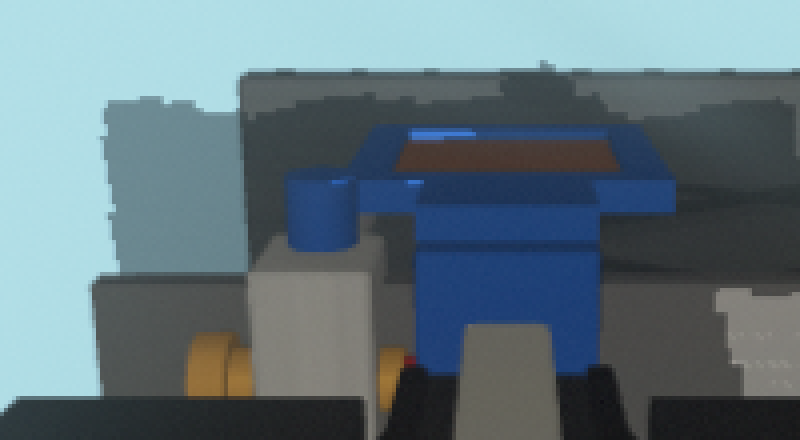

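{"fn": "send_rows", "kwargs": {"fingers": [0,0,0,0,0,0,0,0], "dp": [[0.2,2.4,0],[0.2,2.4,0],[0.2,2.4,0],[0.2,2.4,0],[0.2,2.4,0],[0.2,2.4,0],[0.2,2.4,0],[0.2,2.4,0]], "turn": [[0.004,0.002,-0.002],[0.004,0.002,-0.002],[0.004,0.002,-0.002],[0.004,0.002,-0.002],[0.004,0.002,-0.002],[0.004,0.002,-0.002],[0.004,0.002,-0.002],[0.004,0.002,-0.002]]}}

```text
time_s: 19.42
position: [0.5189, 0.2111, 0.1583]
tcp_rot: [[-0.008, 0.995, -0.095], [-0.006, -0.095, -0.995], [-1.0, -0.007, 0.007]]
force: [-0.6, -10.3, 0.2]
opening: 0.158
```

{"fn": "send_rows", "kwargs": {"fingers": [0,0,0,0,0,0], "dp": [[0.1,1.2,0],[0,0,0],[-0.1,-1,-0.2],[-0.2,-1.8,-0.4],[-0.2,-1.8,-0.5],[-0.2,-1.8,-0.5]], "turn": [[0.005,0.003,0],[0.005,0.003,0],[0.005,0.003,0],[0.005,0.003,0],[0.005,0.003,0],[0.005,0.003,0]]}}

```text
time_s: 19.92
position: [0.5189, 0.2095, 0.1579]
tcp_rot: [[-0.01, 0.995, -0.095], [-0.001, -0.095, -0.996], [-1.0, -0.01, 0.002]]
force: [0.1, -2.6, -0.7]
opening: 0.159
```

{"fn": "send_rows", "kwargs": {"fingers": [0,0,0,0], "dp": [[0,-0.4,-0.1],[0,-0.8,-0.2],[0,-0.8,-0.2],[0,-0.8,-0.2]], "turn": [[0,-0.004,0],[0,-0.008,0],[0,-0.009,0],[0,-0.009,0]]}}

```text
time_s: 20.25
position: [0.5188, 0.2092, 0.1576]
tcp_rot: [[-0.001, 0.996, -0.095], [-0.0, -0.095, -0.996], [-1.0, -0.001, 0.0]]
force: [-0.6, -0.5, -2.4]
opening: 0.156
```

{"fn": "send_rows", "kwargs": {"fingers": [0.2,0.25,0.3,0.4,0.45,0.5,0.5,0.5], "dp": [[0,0,0],[0,0,0],[0,0,0],[0,0,0],[0,0,0],[0,0,0],[0,0,0],[0,0,0]], "turn": [[0,0,0],[0,0,0],[0,0,0],[0,0,0],[0,0,0],[0,0,0],[0,0,0],[0,0,0]]}}

```text
time_s: 20.92
position: [0.5188, 0.2092, 0.1576]
tcp_rot: [[-0.001, 0.996, -0.095], [-0.0, -0.095, -0.996], [-1.0, -0.001, 0.0]]
force: [-0.3, -0.3, -0.8]
opening: 0.486
```

```bash
python3 look.py 14 wrist; python3 - <<'E'
from h import *
c=pickle.load(open("wrist14.pkl","rb"))
cv2.imwrite("pics/w14.png",cv2.resize(c["img"][150:330,100:450],(800,411),interpolation=3))
E
```

```text
t 20.9167 p [0.5188 0.2092 0.1576] z [-9.460e-02 -9.955e-01  3.000e-04] x [-1.2e-03 -1.0e-04 -1.0e+00] F [-0.28 -0.33 -0.77] op 0.486 q [ 10.5  30.1  95.2   0.   54.7 105.9]
```

View pics/w14.png

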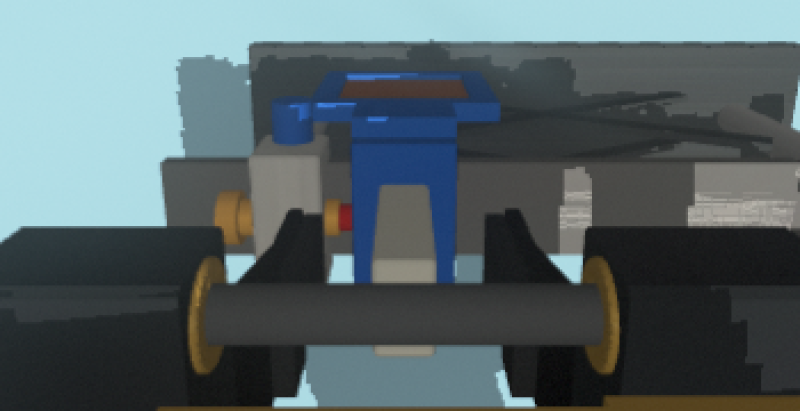

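Released: the handle stands free between the fingers, and the carrier is at the red plunger tip. I'll raise the arm straight up.

{"fn": "send_rows", "kwargs": {"fingers": [0.5,0.5,0.5,0.5,0.5,0.5,0.5,0.5,0.5], "dp": [[0,0,4],[0,0,12],[0,0,22],[0,0,34],[0,0,50],[0,0,70],[0,0,90],[0,0,100],[0,0,100]], "turn": [[0,0,0],[0,0,0],[0,0,0],[0,0,0],[0,0,0],[0,0,0],[0,0,0],[0,0,0],[0,0,0]]}}

```text
time_s: 21.72
position: [0.5207, 0.2096, 0.2612]
tcp_rot: [[0.006, 0.996, -0.095], [0.001, -0.095, -0.996], [-1.0, 0.006, -0.002]]
force: [0.6, 0.3, -0.3]
opening: 0.5
```

```bash
python3 look.py 15 wrist scene; python3 - <<'E'
from h import *
th=.097;d=np.array([np.sin(th),np.cos(th)]);e=np.array([np.cos(th),-np.sin(th)])
for n in("wrist","scene"):
    c=pickle.load(open(n+"15.pkl","rb"));W=cloud(c,*wristRT(c,c["s"])) if n=="wrist" else cloud(c)
    Z=W[...,2];A=W[...,:2]@d;B=W[...,:2]@e;hsv=cv2.cvtColor(c["img"],cv2.COLOR_BGR2HSV);b=cv2.inRange(hsv,(105,130,40),(125,255,255))>0
    def rep(nm,m):print(n,nm,m.sum(),"along",np.percentile(A[m],[1,99]).round(4),"across",np.percentile(B[m],[1,99]).round(4),"z",np.median(Z[m]).round(4)) if m.sum()>5 else 0
    rep("saddle",b&(abs(Z-.142)<.003)&(abs(A-.255)<.03)&(abs(B-.495)<.026))
    m=(abs(Z-.191)<.003)&(abs(A-.255)<.03)&(abs(B-.495)<.03);rep("handle",m)
    if m.sum()>20:print(cv2.minAreaRect((W[m][:,:2]*1000).astype(np.float32)))
    rep("stop",~b&(abs(Z-.146)<.0015)&(A>.275)&(A<.32)&(abs(B-.495)<.03))
    rep("rail",(abs(Z-.13)<.002)&(A>.16)&(A<.22)&(abs(B-.495)<.03))
c=pickle.load(open("scene15.pkl","rb"))
cv2.imwrite("pics/s15.png",cv2.resize(c["img"][140:270,190:430],(800,433),interpolation=3))
E
```

```text
t 21.7167 p [0.5207 0.2096 0.2612] z [-0.0945 -0.9955 -0.0017] x [ 0.0059  0.0012 -1.    ] F [ 0.56  0.29 -0.32] op 0.5 q [ 10.5  22.6  89.    0.   68.  105.9]
wrist saddle 783 along [0.2431 0.272 ] across [0.4727 0.5192] z 0.1424
wrist handle 441 along [0.251  0.2638] across [0.484  0.5072] z 0.1913
((518.1724243164062, 208.16204833984375), (12.801101684570312, 23.62270164489746), 84.28175354003906)
wrist stop 823 along [0.2806 0.3067] across [0.4739 0.5166] z 0.1463
wrist rail 1647 along [0.1605 0.2194] across [0.4797 0.5099] z 0.1303
scene saddle 51 along [0.2442 0.2716] across [0.4793 0.5208] z 0.143
scene handle 34 along [0.2516 0.2672] across [0.4854 0.5099] z 0.1921
((520.780517578125, 210.04176330566406), (25.21614646911621, 15.887104988098145), 1.081302523612976)
scene stop 37 along [0.2817 0.3094] across [0.4742 0.5189] z 0.1467
scene rail 105 along [0.1618 0.2187] across [0.4801 0.5132] z 0.1312
```

View pics/s15.png

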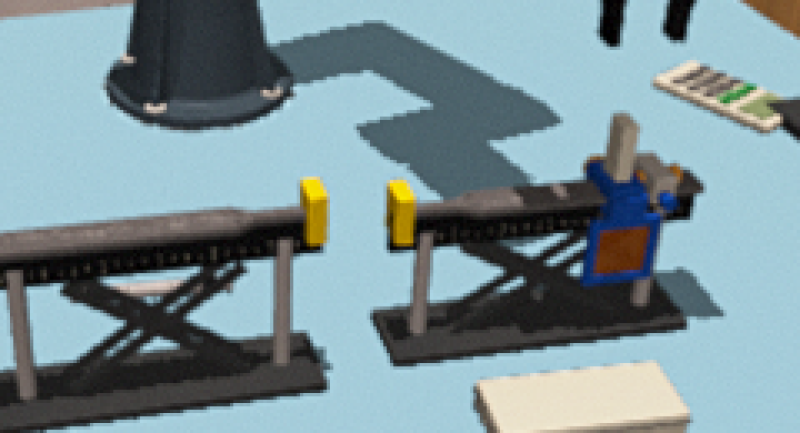

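```bash
python3 - <<'E'
from rig import bot
print(bot.hand_in())
E
```

```text
the job is handed in; nothing more can be done
None
```

I moved the carrier from rail_a to rail_b and pressed it against the red plunger. I then released it and handed the job in at about 22 s; no verdict came back.

**Moves:** I slid the carrier to rail_a's slot, lifted it about 50 mm straight out and let it down into rail_b's slot. I felt no contact going in or coming out. Then I slid it along rail_b until it met the plunger.

**Pressing:** The wrist force along the rail was 7.5 to 10.3 N for about 2.5 s, and the last 1.4 s were about 9 to 10 N. It never read above 10.3 N. The carrier moved about 1.5 to 2 mm after first touch, which fits the spring rate. The contact force itself can't be read directly. It could differ by a newton or two, because the tool tilted a few milliradians and the vertical load dropped while pressing.

**Last checks after release:**

| Check | Measured | Limit |
|---|---|---|
| Underside height | 130.4 mm | 127 to 133.5 mm |
| Sideways from the rail's middle | within 1 to 2 mm | 5 mm |
| Angle to the rail | within about 0.01 rad | 0.12 rad |
| Centre before the stop's centre | about 33 mm | 26 to 44 mm |

- **Gripper:** It is about 50 mm above the handle and touches nothing.
- **Camera disagreement:** The wrist and scene cameras disagreed by 1 to 2 mm throughout, and the wrist view was used for the fits.
- **Bystanders:** The arm stayed well clear of the pointer, case and lens. I did not measure their positions again at the end.

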